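# Fit the pipe centre in the welding turntable behind its latched guard gate

### The arm

A 6-joint arm with a two-finger parallel gripper is mounted at the origin on the work surface. World frame = base frame: x ahead of the robot, y to its left, z up, the work surface at z = 0. Lengths are in m, angles in rad, forces in N, time in s.
With the tool pointing down it reaches from about 0.425 to 0.925 m from the base axis. Payload 12.5 kg.
Tool frame: the origin (TCP) lies at the very end of the fingers, on their centre line; the grasp point (between the pads) lies bot.grip_point_offset behind it (bot.grip_point_offset is the distance from the TCP to the grasp point, in m); z points along the fingers, x is the direction in which the jaws open and shut, and the axes are right-handed (so a half turn about z gives the same grasp; the last joint's range is limited). The gripper opens to 85 mm and grips with 20 to 120 N. Pads are 22 mm wide; open, the fingers measure 114 mm over their backs; the gripper's body (76 mm by 85 mm) begins 54 mm behind the grasp point. The pads swing forward as they close: fully open they stand 13 mm farther back than shut.
Start: joints at [-1.338, 0.491, 1.559, -0, 1.092, -0.106], TCP at [0.208, -0.589, 0.231] pointing down, gripper open.
Joint ranges: [-3.1, 3.1], [-0.84, 2.19], [0.05, 2.79], [-1.13, 4.28], [0.06, 2.93], [-2.69, 2.69]. Speed limits (rad/s): [2.22, 2.22, 2.79, 3.14, 3.14, 3.14].

### API

Orientations are given as a rotation vector (axis times angle).
In Python, from station import bot, vision gives the robot as it stands. The module is installed in compiled form; this text tells all that it offers.
- The arm moves only by the tool carry_out, never from a script. Its argument "motion" is a list of rows, each a list of 7 numbers: the shift along the tool's x, y, z in cm, then the turn, a rotation vector about the tool's x, y, z in rad, then the closure, from -1 (fully open) to 1 (shut), so that 0 is half open. In form: [[tx, ty, tz, rx, ry, rz, grip], ...]. A call has 1 to 12 rows; each row shifts and turns the pose as measured when the row begins, along the tool's axes as they then stand; what a row does not reach is not made up. A row lasts 1/8 s, in which the tool goes at most 62.5 mm and 10.7 degrees, less where a joint would pass 70% of its speed; a pose out of reach is approached as far as the arm can. A call is refused whole if a number of a shift passes 6.25 or a number of a turn 0.188, either way. A call with a gripper value outside its range is refused whole. The fingers move at their own pace and stop on an object; "force" is the grip in N (left out, the last holds). Time passes only in rows, so rows that do not move let the fingers close. It gives the time, the measured TCP pose, the force and the opening at its end, in the units of the state.
- bot.state(): the state, without advancing time (a new reading comes with each control period).
- vision.get_image(name): name is "scene" or "top"; returns (picture, depth): 384x512x3 uint8, red, green, blue; 384x512 float32, m along the optical axis (not along the pixel's ray), 0 where there is no reading.
- vision.calibration(name): a dict with "vertical_fov" (degrees; the focal length in pixels is half the picture's height over the tangent of half this angle, whatever the lens; pixels are square), "cx", "cy" (the principal point, pixels), "rvec" (rotation vector, rad) and "tvec" (3), from world to camera coordinates, as OpenCV has them. Camera axes: x right, y down, z forward; pixel columns grow to the right and rows downward; lengths in m; the calibration is good to about 2 mm. A picture is of the moment at which its call begins. calibration takes no time and is no camera call.
- bot.sign_off(): hands the job in, once; it reports no verdict.
The state is a dict: "time": time; "joint_positions": joint angles; "qvel": joint speeds; "joint_torque": joint torques, N m; "tool_pos": TCP position; "ee_rot": TCP orientation; "ft_force": force on the tool from outside, world axes, zero at the start; "torque": the same for the moment, N m; "gripper_width": finger opening in m.
Only numpy, scipy, OpenCV 4.12 (cv2) and the standard library are available. Lean on these libraries where they do the work, as an engineer would, in place of code of your own. Each camera call takes 0.05 s, during which the arm holds its last target.

### The job

Lift the latch bar out of its catch and swing the turntable's guard gate wide open, then take the pointed pipe centre from the tilted rack and stand it upright in the turntable's tapered socket, lowered gently and pressed fully home. Then swing the gate shut without slamming it, so that the latch bar drops back into its catch. Leave the other two tools in the rack and everything else on the bench where it is.

Things in the scene. Friction and masses are not known exactly. Their poses are not given: they have to be found in the camera images.
- gate (a joint): Hinge of the guard gate, rad: 0 = shut, grows as its free end swings outwards (clockwise from above), stop at 1.75. Stays where left (friction about 0.1 N m). It opens only while the latch bar is up. One piece: upright barred panel 204 mm long, 18 mm thick, 100 to 205 mm above the bench, plus a hood. Open by 1.3 rad or more it leaves the socket free from above.
- hood_mid (a point): Centre of the top of the gate's barred hood, 211 mm above the bench; the hood is 204 mm along the gate (x) and 176 mm across (y), carried by the gate and turning with it. Shut, it covers the turntable from above. Axes: x along the gate to its free edge, -y outwards.
- gate_hinge (a point): Point on the gate's upright hinge line, 185 mm above the bench (height of the latch peg). Fixed. Axes are the guard's own: z up, x from the hinge along the shut gate to its free edge, -y outwards through the gate (the side to which it opens).
- latch (a joint): Pivot of the gravity latch bar, rad: 0 = bar level, at rest (in its catch when the gate is shut); grows as the free end is lifted, stop at 0.8; above 0.13 the bar clears the catch. It falls back by its own weight (about 0.35 kg). Bar: flat steel 220 mm long, 22 mm high, 10 mm thick, on the gate's outer face.
- latch_pivot (a point): Pivot of the latch bar on the gate, 30 mm from the hinge line along the gate, 185 mm above the bench; turns with the gate. Axes: x along the gate to its free edge, -y outwards, z up.
- latch_grip (a point): Middle of the latch bar's lifting peg: a level round steel bar 14 mm thick, 58 mm long, that stands straight out from the bar on the gate's outer side and ends in a 24 mm disc. At gate 0, latch 0 it is (140, -55, 0) mm from the hinge point in that point's axes; 110 mm from the pivot along the bar. Turns with the bar: -y points out along the peg, x along the bar to its free end.
- catch_top (a point): Crest of the fixed catch on the post past the gate's free edge: a steel horn 22 mm wide, just outside the latch bar, 21 mm above the bar's underside at rest. The bar lies in the notch behind it. The horn's outer side is a 30 degree ramp, so that a bar free to rise also rides over it when the gate is pushed shut, and drops in.
- socket (a point): Mouth centre of the tapered socket in the middle of the turntable's face plate (164 mm across, 5 mm lower), 110 mm above the bench. Axes as the hinge point, which lies at (-105, -115) mm from here. 34 mm wide at the mouth, 20 mm at its end 50 mm down. Fixed barred walls, tops 200 mm above the bench, at x = +-124 and y = +118 mm; the gate closes the -y side.
- centre_mid (a point): The pipe centre, the only racked tool with a POINTED top: bare steel, 127 mm long, about 0.7 kg. Point on its axis about half-way up its round grip (36 mm across, 17 mm up and 21 mm down from here); z to the pointed end. Above: 28 mm cone. Below: collar 50 mm across, 8 thick, then taper shank 34 to 20 mm wide ending 82 mm from here. Fully home, this point is 31 mm above the socket's mouth.
- rack_mid (a point): Centre of the tool rack's sloping top, 78 mm above the bench. Axes: z up, -x to its front. Three tapered plastic sleeves, 66 mm apart along y (rack 204 mm long, 120 mm deep), hold three tools by their shanks, leaning 30 degrees from upright to the front (-x); which tool is in which sleeve varies. A tool comes out along its own axis.
- mandrel_mid (a point): A bare steel tool with the same shank and collar as the pipe centre, but with a flat-ended stepped top: an 18 mm radius grip 29 mm high, then a 24 mm thick stub. 118 mm long; the point is on its axis 82 mm from the shank's end. To be left in the rack.
- button_mid (a point): A bare steel tool with the same shank and collar as the pipe centre, but with a flat disc 58 mm across and 10 mm thick on top. 106 mm long; the point is on its axis 82 mm from the shank's end. To be left in the rack.
- hammer: Bystander: chipping hammer lying flat, 270 mm long along its x, head 135 mm across at +x, 32 mm high. Origin under its middle.
- magnet: Bystander: three-sided welding magnet lying flat, about 110 mm a side, 18 mm high. Origin under its middle.
- tape: Bystander: pocket tape measure, 72 by 65 mm, 36 mm high. Origin under its middle.
- can: Bystander: upright spray can, 65 mm across, 190 mm high. Origin under its middle.
There are look-alikes about, which are no part of the job. What is shaped like the part that bears centre_mid but yellow is not meant.

How it is judged:
By the outcome, as a careful person would: the job done as asked, in the order asked, and still so for the second after the job is handed in, with the robot touching nothing.
It also fails if it takes over 70 s, if anything falls off the work surface, if the arm or the gripper's body presses on something with over 40 N, if the wrist force passes 120 N, or if a joint passes its speed limit or range.

## Working session

There is one attempt and no reset: what is moved stays moved. The work goes in short steps, Python scripts to look and compute and a tool call to move; the robot and the scene stay as the last step left them, time stands still between calls to the robot, and variables do not carry over. Pictures are saved under pics/ and viewed, and the job is handed in when it is done.

Besides the shell and the picture viewer there is one more tool, called after "Call:" in YAML: its name, and indented under it one key for each argument. carry_out: Moves the arm, as the interface text tells. Its arguments: {"type":"object","properties":{"motion":{"type":"array","items":{"type":"array","items":{"type":"number"}}},"force":{"type":"number"}},"required":["motion"]}

```bash
ls; mkdir -p pics; python3 - <<'E'
from station import bot, vision
import cv2, numpy as np
s=bot.state(); print(s, bot.grip_point_offset)
for n in ("scene","top"):
    p,d=vision.get_image(n); c=vision.calibration(n); print(n,c)
    np.savez(f"pics/{n}0.npz",p=p,d=d)
    cv2.imwrite(f"pics/{n}0.png",cv2.resize(p[:,:,::-1],(800,600),interpolation=cv2.INTER_CUBIC))
E
```

```text
pics
{'time': 0.0, 'joint_positions': array([-1.33759676e+00,  4.91537470e-01,  1.55947754e+00, -1.14534660e-07,
        1.09169870e+00, -1.05582606e-01]), 'qvel': array([-0.00290627,  0.0003488 ,  0.00010651, -0.00037353,  0.00083571,
       -0.0009472 ]), 'joint_torque': array([-2.08019497e-03, -6.18447876e+01, -2.61588174e+01, -2.13812241e-04,
        4.02679943e-03,  2.47592129e-05]), 'tool_pos': array([ 0.20768772, -0.58922961,  0.23073179]), 'ee_rot': array([-2.56353822e+00,  1.81472380e+00,  1.32184011e-03]), 'ft_force': array([-0.38806117,  0.02792691, -0.47719515]), 'torque': array([ 0.00780226, -0.01673654, -0.05380442]), 'gripper_width': 0.08527623087512277} 0.0187
scene {'vertical_fov': 51.38674176362545, 'cx': 251.92162096016656, 'cy': 191.42971099347247, 'rvec': array([ 1.5001596 ,  2.06398854, -0.83939591]), 'tvec': array([ 0.10344194, -0.29957966,  1.69976472])}
top {'vertical_fov': 45.73053382026446, 'cx': 265.4205338901603, 'cy': 195.2523725849302, 'rvec': array([ 2.17313224, -2.1754383 ,  0.10848448]), 'tvec': array([0.07734312, 0.57469329, 1.55482595])}
```

View pics/scene0.png

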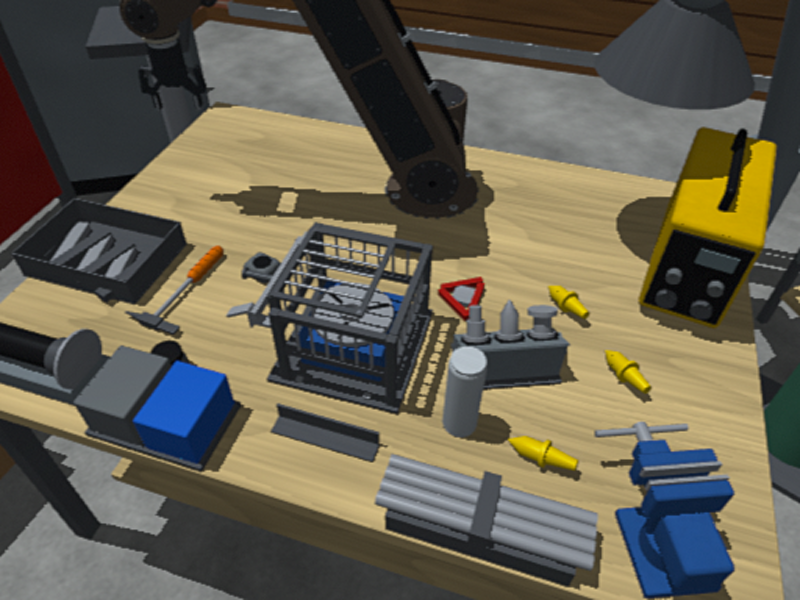

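View pics/top0.png

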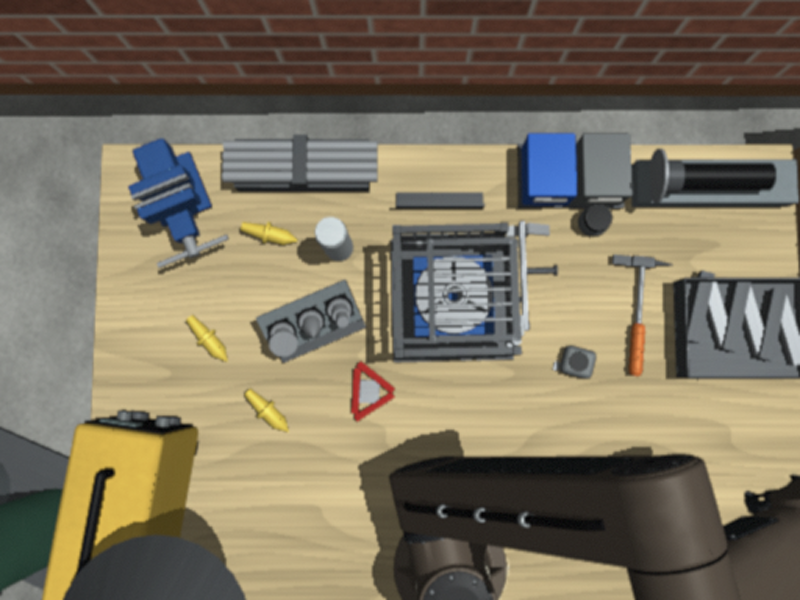

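```bash
cat > h.py <<'E'
import numpy as np, cv2
from station import bot, vision
from scipy.spatial.transform import Rotation as R
def load(n,k): z=np.load(f"pics/{n}{k}.npz"); return z['p'],z['d']
def snap(n,k):
    p,d=vision.get_image(n); np.savez(f"pics/{n}{k}.npz",p=p,d=d); return p,d
def cal(n):
    c=vision.calibration(n); f=192/np.tan(np.radians(c['vertical_fov']/2))
    return f,c['cx'],c['cy'],R.from_rotvec(c['rvec']).as_matrix(),np.array(c['tvec'])
def ray(n,u,v):
    f,cx,cy,M,t=cal(n); d=M.T@np.array([(u-cx)/f,(v-cy)/f,1]); return -M.T@t,d
def onz(n,u,v,z):
    o,d=ray(n,u,v); return o+d*(z-o[2])/d[2]
def cloud(n,d):
    f,cx,cy,M,t=cal(n); v,u=np.mgrid[0:384,0:512]
    P=np.stack([(u-cx)/f*d,(v-cy)/f*d,d],-1)-t
    W=P@M; W[d==0]=np.nan; return W
def proj(n,X):
    f,cx,cy,M,t=cal(n); c=M@np.asarray(X)+t; return np.array([c[0]/c[2]*f+cx,c[1]/c[2]*f+cy])
def tri(uv1,uv2):
    o1,d1=ray("scene",*uv1);o2,d2=ray("top",*uv2)
    A=np.stack([d1,-d2],1); s=np.linalg.lstsq(A,o2-o1,rcond=None)[0]
    a=o1+d1*s[0];b=o2+d2*s[1]; return (a+b)/2,np.linalg.norm(a-b)
def crop(p,u0,v0,u1,v1,s,name):
    cv2.imwrite("pics/"+name,cv2.resize(p[v0:v1,u0:u1,::-1],None,fx=s,fy=s,interpolation=cv2.INTER_CUBIC))
E
python3 - <<'E'
from h import *
p,d=load("top",0); crop(p,240,130,390,240,5,"c1.png"); crop(p,150,130,250,240,5,"c2.png")
p,d=load("scene",0); crop(p,140,130,290,270,5,"c3.png" ) if 0 else crop(p,140,130,290,270,4,"c3.png"); crop(p,270,170,380,260,6,"c4.png")
E
```

```text
(no output)
```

View pics/c1.png

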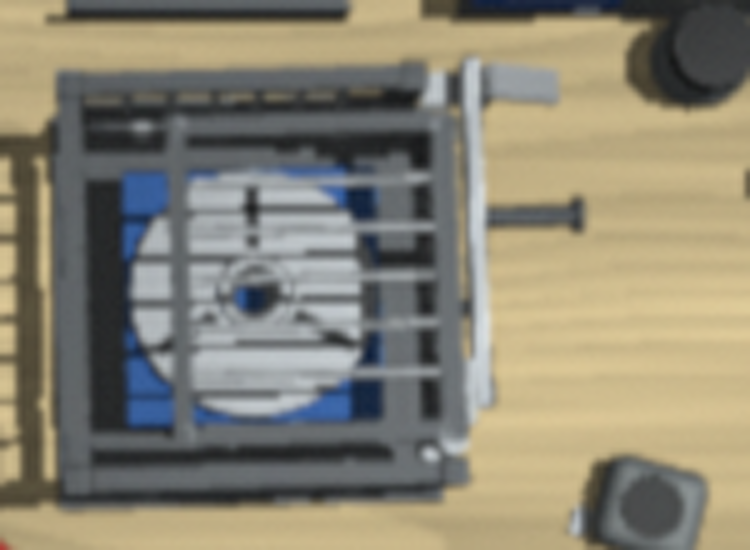

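View pics/c2.png

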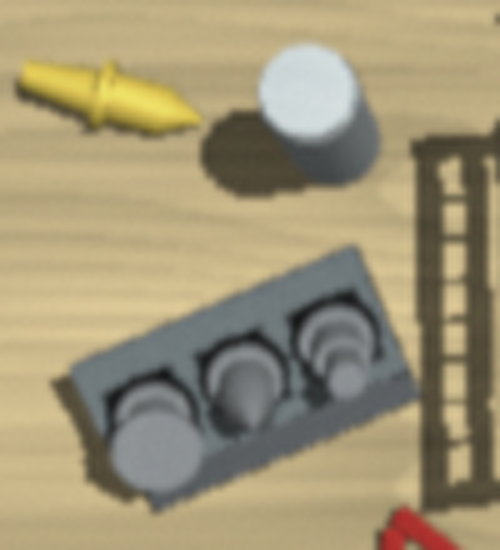

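View pics/c3.png

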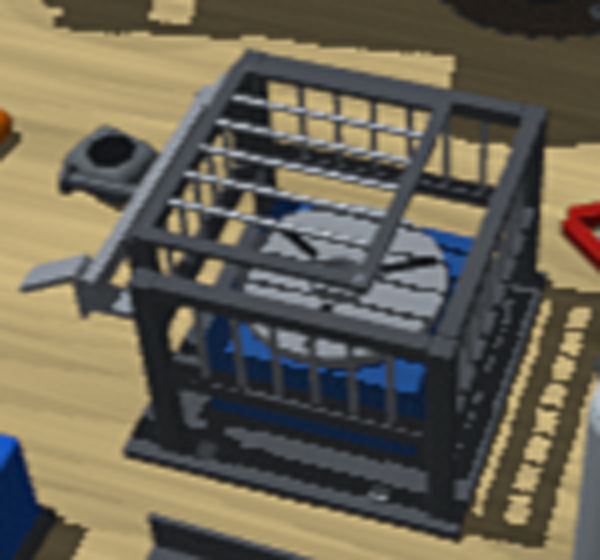

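View pics/c4.png

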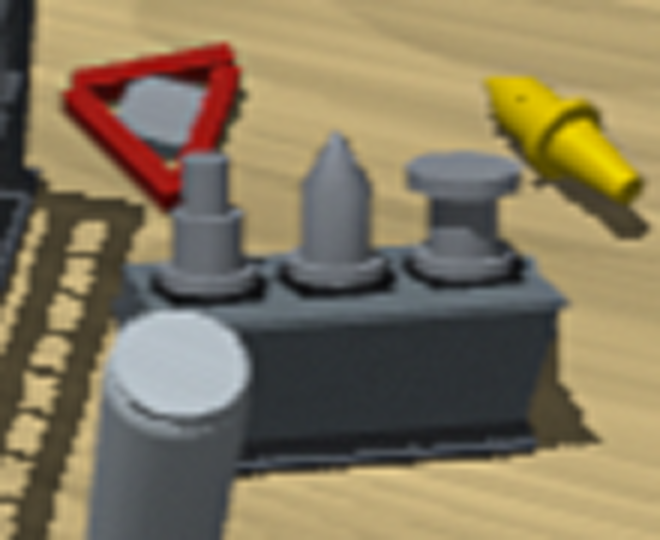

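```bash
python3 - <<'E'
from h import *
np.set_printoptions(precision=4,suppress=True)
p,d=load("top",0);W=cloud("top",d)
cr=lambda x,y:(240+x/5-.4,130+y/5-.4)
for nm,x,y,z in [("peg0",488,217,.185),("pegend",580,216,.185),("sock",254,292,.11),("bar far",472,62,.196),("bar near",485,400,.196),
 ("wall TL",58,75,.2),("wall BL",58,500,.2),("wall TR",420,65,.2),("wall BR",440,498,.2)]:
    u,v=cr(x,y); print(nm,onz("top",u,v,z), W[int(round(v)),int(round(u))])
# face plate: points z~.105
m=(abs(W[...,2]-.105)<.004)&(W[...,0]>.3)
q=W[m]; print(len(q)); 
g=p.astype(int); m2=m&(abs(g[...,0]-g[...,2])<25)
q=W[m2]; print(np.nanmin(q,0),np.nanmax(q,0))
ys,xs=np.nonzero(m2); hull=cv2.convexHull(np.stack([xs,ys],1).astype(np.int32)); 
print(hull.reshape(-1,2).tolist())
for n in("scene",):
    p2,d2=load(n,0);W2=cloud(n,d2)
    # peg region heights in top depth
m=(W[...,2]>.165)&(W[...,2]<.23)
ys,xs=np.nonzero(m&(np.arange(512)[None]>334)&(np.arange(512)[None]<362)&(np.arange(384)[:,None]>165)&(np.arange(384)[:,None]<182))
print(np.c_[xs,ys,W[ys,xs]][:80])
E
```

```text
peg0 [ 0.6297 -0.1484  0.185 ] [ 0.6281 -0.1459  0.1964]
pegend [ 0.6303 -0.2063  0.185 ] [ 0.6273 -0.2042  0.2012]
sock [ 0.5908 -0.0054  0.11  ] [ 0.5983 -0.0079  0.0433]
bar far [ 0.7264 -0.1381  0.196 ] [ 0.7258 -0.1377  0.1986]
bar near [ 0.5138 -0.1429  0.196 ] [ 0.5127 -0.1446  0.1929]
wall TL [0.7174 0.1217 0.2   ] [0.7167 0.1224 0.1972]
wall BL [0.4523 0.1213 0.2   ] [ 0.455   0.1275 -0.0027]
wall TR [ 0.7236 -0.1049  0.2   ] [ 0.7215 -0.1056  0.2042]
wall BR [ 0.4532 -0.1136  0.2   ] [ 0.458  -0.142   0.0071]
3512
[ 0.3143 -0.7001  0.101 ] [0.9398 0.662  0.109 ]
[[496, 116], [494, 118], [321, 227], [117, 273], [85, 268], [99, 142], [101, 125], [110, 121], [374, 86], [403, 86], [493, 105], [495, 107], [496, 113]]
[[335.     166.       0.6502  -0.14     0.1963]
 [336.     166.       0.6501  -0.1431   0.1969]
 [335.     167.       0.6473  -0.1403   0.1944]
 [336.     167.       0.6467  -0.1428   0.1983]
 [335.     168.       0.644   -0.1401   0.1951]
 [336.     168.       0.6448  -0.144    0.1901]
 [335.     169.       0.6401  -0.1393   0.1999]
 [336.     169.       0.6405  -0
[... 2772 characters left out ...]
  0.6294  -0.1662   0.1874]
 [344.     173.       0.6288  -0.1686   0.1916]
 [345.     173.       0.6284  -0.1713   0.1938]
 [346.     173.       0.629   -0.1751   0.1902]
 [347.     173.       0.6286  -0.1777   0.1929]
 [348.     173.       0.629   -0.1814   0.1899]
 [349.     173.       0.6284  -0.1838   0.1942]
 [350.     173.       0.6283  -0.1868   0.1948]
 [351.     173.       0.629   -0.1909   0.1898]
 [352.     173.       0.6289  -0.1939   0.1904]
 [353.     173.       0.6296  -0.198    0.1857]
 [354.     173.       0.6284  -0.1995   0.1936]
 [355.     173.       0.6277  -0.2015   0.199 ]
 [356.     173.       0.6273  -0.2042   0.2012]
 [335.     174.       0.6249  -0.1396   0.1963]]
```

```bash
python3 - <<'E'
from h import *
np.set_printoptions(precision=4,suppress=True)
s=bot.state();print(R.from_rotvec(s['ee_rot']).as_matrix())
ct=lambda x,y:(150+x/5-.4,130+y/5-.4); cs=lambda x,y:(270+x/6-.42,170+y/6-.42)
tip,e=tri(cs(338,134),ct(252,428)); print("tip",tip,e)
ms,e=tri(cs(206,156),ct(348,380));print("mandrel top centre-ish",ms,e)
bt,e=tri(cs(463,166),ct(156,450));print("button top",bt,e)
# rack-coloured points: region
p,d=load("top",0);W=cloud("top",d)
hsv=cv2.cvtColor(p,cv2.COLOR_RGB2HSV)
m=np.zeros((384,512),bool);m[170:235,160:238]=1
m&=(W[...,2]>.03)&(W[...,2]<.2)
for (u,v) in [(188,205),(182,196),(205,188),(165,206),(218,183),(228,205),(225,195),(182,228),(212,212)]:
    print((u,v),p[v,u],W[v,u])
q=W[m];print(m.sum(),np.nanmin(q,0),np.nanmax(q,0))
# min area rect of mask
ys,xs=np.nonzero(m);P=W[ys,xs][:,:2];r=cv2.minAreaRect((P*1000).astype(np.float32));print(r)
E
```

```text
[[ 0.3324 -0.9432 -0.0002]
 [-0.9432 -0.3324  0.001 ]
 [-0.001  -0.0001 -1.    ]]
tip [0.4997 0.286  0.1439] 0.0015718151530609062
mandrel top centre-ish [0.5308 0.2255 0.1391] 0.001115830558070973
button top [0.4864 0.3498 0.1283] 0.002139833464615901
(188, 205) [106 116 118] [0.5367 0.3354 0.0855]
(182, 196) [110 119 121] [0.5653 0.3527 0.1032]
(205, 188) [111 121 123] [0.5921 0.2775 0.1002]
(165, 206) [104 110 108] [0.5324 0.4088 0.1005]
(218, 183) [109 119 121] [0.6093 0.2349 0.0965]
(228, 205) [89 95 96] [0.5424 0.208  0.0079]
(225, 195) [62 67 69] [0.5713 0.2132 0.0735]
(182, 228) [108 113 115] [0.4621 0.3684 0.006 ]
(212, 212) [84 88 89] [0.5177 0.2635 0.0113]
1702 [0.4627 0.1948 0.0317] [0.6219 0.4125 0.1437]
((536.701171875, 301.672119140625), (102.04515838623047, 204.58387756347656), 23.558929443359375)
```

```bash
cat >> h.py <<'E'
np.set_printoptions(precision=4,suppress=True)
def pose():
    s=bot.state(); return np.array(s['tool_pos']),R.from_rotvec(s['ee_rot'])
def Rtool(zdir,xdir):
    z=np.array(zdir,float);z/=np.linalg.norm(z);x=np.array(xdir,float);x-=z*(x@z);x/=np.linalg.norm(x)
    return R.from_matrix(np.stack([x,np.cross(z,x),z],1))
def down(yaw): return Rtool([0,0,-1],[np.cos(yaw),np.sin(yaw),0])
def rows(p0,r0,wps,grip):
    # wps: list of (pos, Rot, n)
    out=[]
    for pt,rt,n in wps:
        rv=(r0.inv()*rt).as_rotvec()
        for i in range(n):
            p1=p0+(pt-p0)/(n-i); dr=(r0.inv()*rt).as_rotvec()/(n-i)
            row=np.r_[np.round(r0.inv().apply(p1-p0)*100,2),np.round(dr,3)]
            out.append([float(x) for x in row]+[grip])
            p0=p0+r0.apply(row[:3]/100); r0=r0*R.from_rotvec(row[3:])
    print(str(out).replace(', ',','));print("end",p0,r0.as_rotvec()); return p0,r0
def st():
    s=bot.state();M=R.from_rotvec(s['ee_rot']).as_matrix()
    print("t",round(s['time'],2),"tcp",s['tool_pos'],"x",M[:,0],"z",M[:,2],"F",np.array(s['ft_force']),"w",s['gripper_width'],"j",s['joint_positions'])
E
python3 - <<'E'
from h import *
p,r=pose()
rows(p,r,[(np.array([.42,-.40,.30]),down(-.6),5),(np.array([.630,-.177,.26]),down(.025),7)],-0.3)
E
```

```text
[[-2.16,-5.26,-1.38,-0.0,0.0,-0.126,-0.3],[-1.48,-5.49,-1.38,-0.0,0.0,-0.127,-0.3],[-0.77,-5.64,-1.38,-0.0,0.0,-0.126,-0.3],[-0.06,-5.69,-1.38,-0.0,0.0,-0.127,-0.3],[0.66,-5.65,-1.39,-0.001,0.001,-0.126,-0.3],[0.68,-4.32,0.57,0.0,-0.0,-0.089,-0.3],[1.06,-4.25,0.57,0.0,-0.0,-0.089,-0.3],[1.43,-4.14,0.57,0.0,-0.0,-0.089,-0.3],[1.79,-3.99,0.57,0.0,0.0,-0.089,-0.3],[2.14,-3.82,0.57,0.0,0.0,-0.09,-0.3],[2.48,-3.61,0.57,0.0,0.0,-0.089,-0.3],[2.78,-3.37,0.57,0.0,0.0,-0.09,-0.3]]
end [ 0.63  -0.177  0.26 ] [ 3.1409  0.0393 -0.0001]
```

Call:
carry_out:
  motion:
    - [-2.1,-5.2,-1.4,0,0,-0.126,-0.3]
    - [-1.5,-5.5,-1.4,0,0,-0.127,-0.3]
    - [-0.8,-5.6,-1.4,0,0,-0.126,-0.3]
    - [-0.1,-5.7,-1.4,0,0,-0.127,-0.3]
    - [0.7,-5.6,-1.4,0,0,-0.126,-0.3]
    - [0.7,-4.3,0.6,0,0,-0.09,-0.3]
    - [1.1,-4.2,0.6,0,0,-0.09,-0.3]
    - [1.4,-4.1,0.6,0,0,-0.09,-0.3]

```text
time: 1.1
tool_pos: [0.5123, -0.2959, 0.2828]
ee_rot: [-3.101, 0.478, 0.003]
ft_force: [0.5, -0.7, -0.3]
gripper_width: 0.0554
```

```bash
python3 - <<'E'
from h import *
st(); p,r=pose()
rows(p,r,[(np.array([.630,-.177,.26]),down(.025),6),(np.array([.630,-.177,.215]),down(.025),2)],-0.3)
E
```

```text
t 1.1 tcp [ 0.5123 -0.2959  0.2828] x [ 0.9535 -0.3013 -0.0024] z [-0.0012  0.0043 -1.    ] F [ 0.4511 -0.7052 -0.2639] w 0.05543628095861952 j [-0.6366  0.3971  1.5738  0.003   1.1742 -0.3317]
[[1.27,-2.48,0.39,-0.001,0.0,-0.055,-0.3],[1.41,-2.41,0.38,-0.001,0.0,-0.055,-0.3],[1.54,-2.32,0.38,-0.001,0.0,-0.055,-0.3],[1.67,-2.24,0.38,-0.0,0.001,-0.055,-0.3],[1.78,-2.14,0.38,-0.001,0.0,-0.056,-0.3],[1.9,-2.04,0.38,-0.0,0.001,-0.055,-0.3],[0.0,0.0,2.25,-0.0,-0.0,-0.0,-0.3],[0.0,0.0,2.25,-0.0,-0.0,-0.0,-0.3]]
end [ 0.63  -0.177  0.215] [-3.1411 -0.0392 -0.0002]
```

Call:
carry_out:
  motion:
    - [1.3,-2.5,0.4,0,0,-0.055,-0.3]
    - [1.4,-2.4,0.4,0,0,-0.055,-0.3]
    - [1.5,-2.3,0.4,0,0,-0.055,-0.3]
    - [1.7,-2.2,0.4,0,0,-0.055,-0.3]
    - [1.8,-2.1,0.4,0,0,-0.056,-0.3]
    - [1.9,-2.0,0.3,0,0,-0.055,-0.3]
    - [0,0,2.2,0,0,0,-0.3]
    - [0,0,1.5,0,0,0,-0.3]

```text
time: 2.1
tool_pos: [0.634, -0.1693, 0.2188]
ee_rot: [-3.134, -0.066, 0.007]
ft_force: [-0.3, -0.5, 0.0]
gripper_width: 0.0559
```

```bash
python3 - <<'E'
from h import *
st(); p,r=pose()
p1,d=snap("top",1); crop(p1,270,120,400,220,6,"t1.png")
p1,d=snap("scene",1); crop(p1,120,100,270,212,5,"s1.png")
rows(p,r,[(np.array([.630,-.177,.1665]),down(.025),4)],-0.3)
E
```

```text
t 2.1 tcp [ 0.634  -0.1693  0.2188] x [ 0.9991  0.0421 -0.0046] z [-0.0049  0.0065 -1.    ] F [-0.3229 -0.5478  0.0473] w 0.055850546410802976 j [-0.3633  0.5498  1.4866  0.0048  1.112  -0.4075]
[[-0.1,0.2,1.31,-0.002,0.001,0.004,-0.3],[-0.1,0.19,1.31,-0.002,0.001,0.004,-0.3],[-0.1,0.19,1.3,-0.001,0.001,0.005,-0.3],[-0.11,0.19,1.31,-0.002,0.002,0.004,-0.3]]
end [ 0.63   -0.177   0.1665] [3.141  0.0394 0.0006]
```

View pics/s1.png

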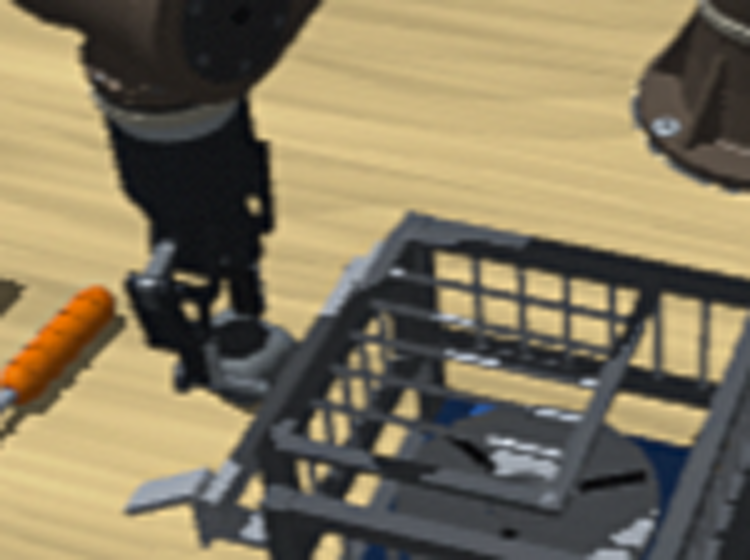

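View pics/t1.png

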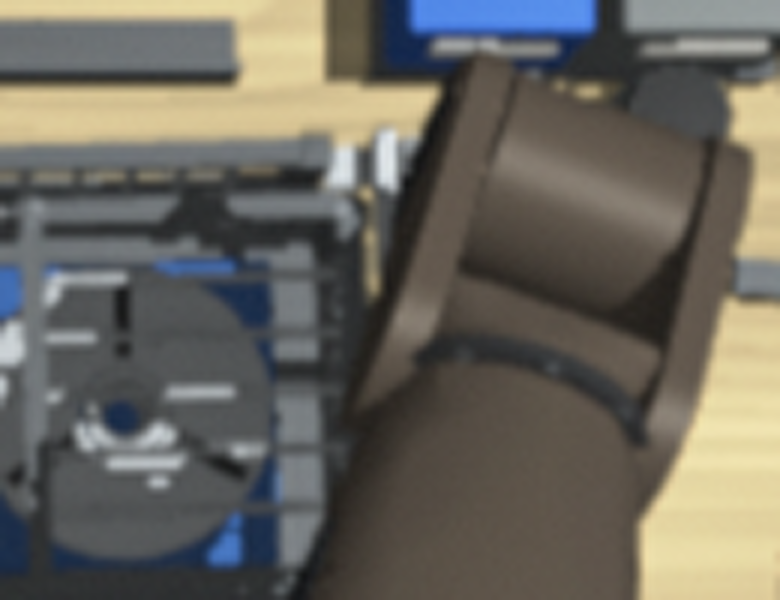

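Call:
carry_out:
  motion:
    - [-0.1,0.3,0.2,0,0,0.004,-0.3]
    - [-0.1,0.3,1.3,0,0,0.004,-0.3]
    - [-0.1,0.2,1.3,0,0,0.005,-0.3]
    - [-0.1,0,1.3,0,0,0.004,-0.3]
    - [0,0,1.1,0,0,0,-0.3]
    - [0,0,0,0,0,0,-0.3]

```text
time: 2.95
tool_pos: [0.629, -0.179, 0.1636]
ee_rot: [-3.135, -0.034, 0.009]
ft_force: [0.1, 0.1, -0.6]
gripper_width: 0.0557
```

```bash
python3 - <<'E'
from h import *
st()
p1,d=snap("scene",2); crop(p1,120,100,270,212,5,"s2.png")
E
```

```text
t 2.95 tcp [ 0.629  -0.179   0.1636] x [ 0.9998  0.0215 -0.0054] z [-0.0055  0.0067 -1.    ] F [ 0.1195  0.1181 -0.5723] w 0.05574797080356283 j [-0.3799  0.6023  1.5489  0.005   0.998  -0.4041]
```

View pics/s2.png

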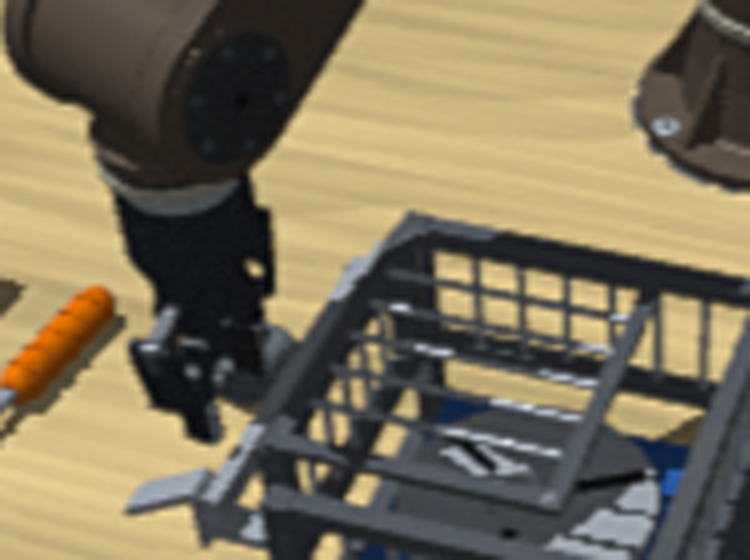

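Call:
carry_out:
  motion:
    - [0,0,0,0,0,0,0.5]
    - [0,0,0,0,0,0,1]
    - [0,0,0,0,0,0,1]
    - [0,0,0,0,0,0,1]
    - [0,0,0,0,0,0,1]
  force: 50

```text
time: 3.62
tool_pos: [0.6273, -0.1792, 0.1652]
ee_rot: [-3.135, -0.035, 0.013]
ft_force: [0.4, 0.3, -3.1]
gripper_width: 0.0122
```

```bash
python3 - <<'E'
from h import *
st()
p,r=pose(); H=np.array([.4887,-.124,0]); 
def target(g,l,yaw0=.025):
    # peg mid for gate g, latch l
    x=.030+.110*np.cos(l); z=.185+.110*np.sin(l); a=yaw0-g
    c,s=np.cos(a),np.sin(a)
    return H+np.array([c*x+s*.055,s*x-c*.055,z]),down(a)
P0,_=target(0,0);off=p-P0;print(P0,off)
for l in (.1,.2,.3,.4): print(l,target(0,l)[0]-P0)
E
```

```text
t 3.62 tcp [ 0.6273 -0.1792  0.1652] x [ 0.9997  0.0222 -0.0084] z [-0.0086  0.0062 -0.9999] F [ 0.3543  0.2812 -3.135 ] w 0.012169660814829593 j [-0.3804  0.5994  1.5497  0.0031  1.0027 -0.4042]
[ 0.63   -0.1755  0.185 ] [-0.0027 -0.0037 -0.0198]
0.1 [-0.0005 -0.      0.011 ]
0.2 [-0.0022 -0.0001  0.0219]
0.3 [-0.0049 -0.0001  0.0325]
0.4 [-0.0087 -0.0002  0.0428]
```

Call:
carry_out:
  motion:
    - [0,0,-0.8,0,0,0,1]
    - [-0.1,0,-0.8,0,0,0,1]
    - [-0.1,0,-0.8,0,0,0,1]
    - [-0.2,0,-0.8,0,0,0,1]
    - [-0.1,0,-0.5,0,0,0,1]
    - [0,0,0,0,0,0,1]

```text
time: 4.38
tool_pos: [0.6212, -0.1792, 0.2038]
ee_rot: [-3.134, -0.035, 0.019]
ft_force: [-0.2, -1.2, -7.1]
gripper_width: 0.0121
```

```bash
python3 - <<'E'
from h import *
st()
p1,d=snap("scene",3); crop(p1,120,100,270,212,5,"s3.png")
E
```

```text
t 4.38 tcp [ 0.6212 -0.1792  0.2038] x [ 0.9997  0.0223 -0.012 ] z [-0.0121  0.0073 -0.9999] F [-0.1984 -1.2046 -7.1281] w 0.01206308464931836 j [-0.3839  0.5529  1.5244  0.0025  1.0783 -0.4073]
```

View pics/s3.png

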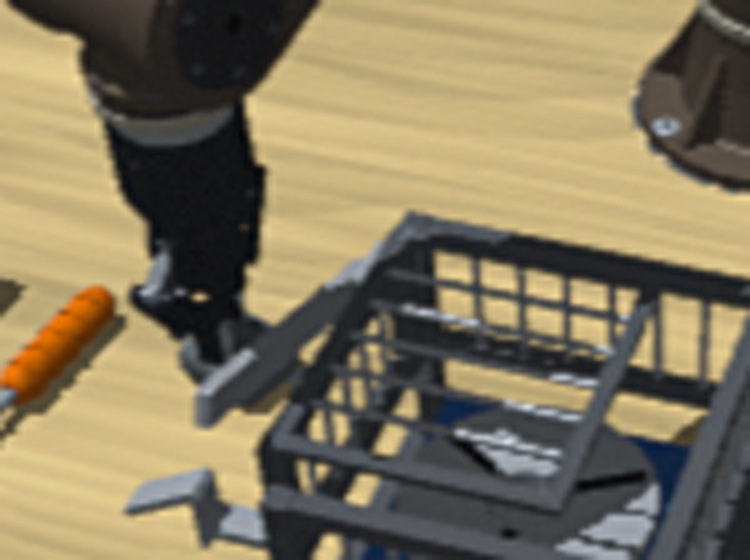

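```bash
cat >> h.py <<'E'
H=np.array([.4887,-.124,0])
def arc(p,r,tot,n,grip):
    w=[]
    for i in range(1,n+1):
        q=R.from_rotvec([0,0,-tot*i/n]); v=(p-H)*[1,1,0]
        w.append((H*[1,1,0]+q.apply(v)+np.array([0,0,p[2]]),q*r,1))
    return rows(p,r,w,grip)
E
python3 - <<'E'
from h import *
p,r=pose(); arc(p,r,.56,7,1); 
E
```

```text
[[-0.51,1.03,-0.0,0.001,0.001,0.08,1],[-0.5,1.03,-0.0,0.001,0.0,0.08,1],[-0.51,1.03,-0.01,0.001,0.001,0.08,1],[-0.51,1.03,0.0,0.001,0.0,0.08,1],[-0.5,1.03,0.0,0.001,0.001,0.08,1],[-0.51,1.03,-0.0,0.001,0.001,0.08,1],[-0.51,1.03,-0.0,0.001,0.0,0.08,1]]
end [ 0.5716 -0.2412  0.2036] [-3.0182  0.8318  0.0152]
```

Call:
carry_out:
  motion:
    - [-0.5,1.0,0,0,0,0.08,1]
    - [-0.5,1.0,0,0,0,0.08,1]
    - [-0.5,1.0,0,0,0,0.08,1]
    - [-0.5,1.0,0,0,0,0.08,1]
    - [-0.5,1.0,0,0,0,0.08,1]

```text
time: 5.05
tool_pos: [0.5904, -0.2263, 0.2038]
ee_rot: [-3.08, 0.602, 0.016]
ft_force: [-1.5, -1.2, -6.4]
gripper_width: 0.0123
```

```bash
cat >> h.py <<'E'
def hst():
    p,r=pose(); x=r.as_matrix()[:,0]; yaw=np.arctan2(x[1],x[0]); v=p-H
    print("yaw",yaw,"rad",np.hypot(v[0],v[1]),"ang",np.arctan2(v[1],v[0]),"gate~",-.395-np.arctan2(v[1],v[0]))
E
python3 - <<'E'
from h import *
st();hst();p,r=pose(); arc(p,r,.8,10,1)
E
```

```text
t 5.05 tcp [ 0.5904 -0.2263  0.2038] x [ 0.9264 -0.3763 -0.0104] z [-0.0092  0.0049 -0.9999] F [-1.5224 -1.2033 -6.4296] w 0.012273911417682484 j [-0.4704  0.5319  1.5644  0.0002  1.0557 -0.0847]
yaw -0.385874096202404 rad 0.14426654438589487 ang -0.7880416569580362 gate~ 0.39304165695803617
[[-0.49,1.04,0.0,0.001,0.0,0.08,1],[-0.5,1.05,0.01,0.001,0.0,0.08,1],[-0.49,1.04,0.0,0.001,0.0,0.08,1],[-0.49,1.04,0.01,0.0,0.0,0.08,1],[-0.5,1.04,0.0,0.001,0.0,0.08,1],[-0.49,1.05,0.0,0.001,0.001,0.08,1],[-0.5,1.04,0.01,0.001,-0.0,0.08,1],[-0.49,1.04,0.0,0.001,-0.0,0.08,1],[-0.49,1.05,0.01,0.001,-0.0,0.08,1],[-0.5,1.04,-0.0,0.0,-0.0,0.08,1]]
end [ 0.4862 -0.2682  0.2037] [-2.6     1.752   0.0128]
```

Swinging well with small forces. Continue.

Call:
carry_out:
  motion:
    - [-0.5,1.05,0,0,0,0.08,1]
    - [-0.5,1.05,0,0,0,0.08,1]
    - [-0.5,1.05,0,0,0,0.08,1]
    - [-0.5,1.05,0,0,0,0.08,1]
    - [-0.5,1.05,0,0,0,0.08,1]
    - [-0.5,1.05,0,0,0,0.08,1]
    - [-0.5,1.05,0,0,0,0.08,1]

```text
time: 5.92
tool_pos: [0.5179, -0.2666, 0.204]
ee_rot: [2.785, -1.45, -0.015]
ft_force: [-1.8, 0.2, -7.2]
gripper_width: 0.0123
```

```bash
python3 - <<'E'
from h import *
st();hst();p,r=pose(); arc(p,r,.56,7,1)
E
```

```text
t 5.92 tcp [ 0.5179 -0.2666  0.204 ] x [ 0.5735 -0.8192 -0.0073] z [-0.0094  0.0023 -1.    ] F [-1.7855  0.2391 -7.1734] w 0.012315895857104757 j [-0.5873  0.4629  1.6919 -0.0039  0.9959  0.3748]
yaw -0.9600406961042054 rad 0.14557048437357278 ang -1.3688031818438846 gate~ 0.9738031818438846
[[-0.51,1.05,0.01,0.001,-0.001,0.08,1],[-0.5,1.05,0.01,0.0,0.0,0.08,1],[-0.51,1.05,0.01,0.001,-0.001,0.08,1],[-0.5,1.05,0.01,0.0,0.0,0.08,1],[-0.51,1.04,0.01,0.001,-0.001,0.08,1],[-0.5,1.05,0.01,0.001,-0.0,0.08,1],[-0.51,1.05,0.01,0.0,-0.001,0.08,1]]
end [ 0.4377 -0.2603  0.204 ] [-2.2766  2.1639  0.0159]
```

Call:
carry_out:
  motion:
    - [-0.5,1.05,0,0,0,0.08,1]
    - [-0.5,1.05,0,0,0,0.08,1]
    - [-0.5,1.05,0,0,0,0.08,1]
    - [-0.5,1.05,0,0,0,0.08,1]
    - [-0.5,1.05,0,0,0,0.08,1]
    - [-0.5,1.05,0,0,0,0.08,1]
    - [-0.4,0.8,0,0,0,0.06,1]
    - [0,0,0,0,0,0,1]

```text
time: 6.92
tool_pos: [0.4375, -0.2614, 0.2053]
ee_rot: [2.279, -2.152, -0.01]
ft_force: [-1.4, 2.7, -7.4]
gripper_width: 0.0123
```

```bash
python3 - <<'E'
from h import *
st();hst();snap("scene",4)
p1,d=snap("top",4); cv2.imwrite("pics/t4.png",cv2.resize(p1[100:340,150:470,::-1],None,fx=2.5,fy=2.5))
E
```

```text
t 6.92 tcp [ 0.4375 -0.2614  0.2053] x [ 0.0569 -0.9984  0.0004] z [-0.0093 -0.0009 -1.    ] F [-1.3972  2.6538 -7.396 ] w 0.012271637419553661 j [-0.665   0.3623  1.8647 -0.0081  0.9213  0.8537]
yaw -1.5138283708891527 rad 0.1466762648929042 ang -1.9274399806530216 gate~ 1.5324399806530216
```

View pics/t4.png

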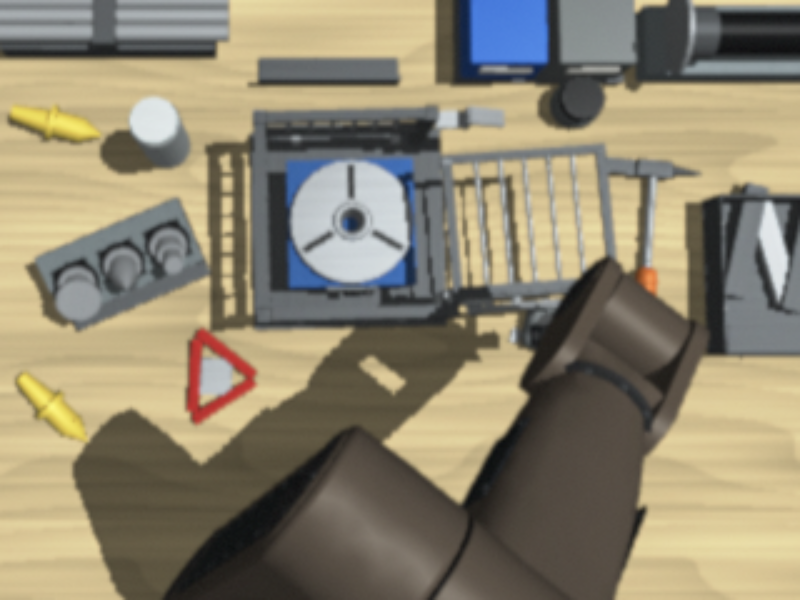

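Call:
carry_out:
  motion:
    - [0.1,0,0.8,0,0,0,1]
    - [0.2,0,0.8,0,0,0,1]
    - [0.1,0,0.8,0,0,0,1]
    - [0.1,0,0.8,0,0,0,1]
    - [0.1,0,0.4,0,0,0,1]
    - [0,0,0,0,0,0,0.4]
    - [0,0,0,0,0,0,-0.3]
    - [0,0,0,0,0,0,-0.3]
    - [0,0,0,0,0,0,-0.3]
    - [0,0,-2,0,0,0,-0.3]
    - [0,0,-4,0,0,0,-0.3]
    - [0,0,-4,0,0,0,-0.3]

```text
time: 8.52
tool_pos: [0.4406, -0.2687, 0.2695]
ee_rot: [2.282, -2.15, -0.006]
ft_force: [0.7, -0.1, -0.5]
gripper_width: 0.0553
```

```bash
python3 - <<'E'
from h import *
st()
p,d=load("top",4); 
g=p.astype(int); m=((g.max(2)-g.min(2)<18)&(g.min(2)>150)).astype(np.uint8)
m[:160]=0;m[215:]=0;m[:,:255]=0;m[:,325:]=0
c=max(cv2.findContours(m,cv2.RETR_EXTERNAL,cv2.CHAIN_APPROX_NONE)[0],key=cv2.contourArea)
e=cv2.fitEllipse(cv2.convexHull(c)); print("plate",e, onz("top",*e[0],.105))
crop(p,270,168,312,210,14,"t4s.png")
# rack measures
p0,_=load("top",0)
W=cloud("top",load("top",4)[1])
m=np.zeros((384,512),bool);m[170:235,160:238]=1;m&=(W[...,2]>.02)&(W[...,2]<.2)
print(cv2.minAreaRect((W[m][:,:2]*1000).astype(np.float32)))
c=max(cv2.findContours(m.astype(np.uint8),cv2.RETR_EXTERNAL,cv2.CHAIN_APPROX_NONE)[0],key=cv2.contourArea)
print(cv2.minAreaRect(c))
E
```

```text
t 8.53 tcp [ 0.4406 -0.2687  0.2695] x [ 0.0594 -0.9982  0.0015] z [-0.0071 -0.0019 -1.    ] F [ 0.7222 -0.054  -0.5115] w 0.055289920718694666 j [-0.6728  0.2972  1.7682 -0.0067  1.0805  0.8418]
plate ((290.1642150878906, 188.2759246826172), (47.55759048461914, 48.1185302734375), 143.87535095214844) [ 0.5904 -0.0049  0.105 ]
((499.29254150390625, 285.93804931640625), (184.64674377441406, 205.34677124023438), 23.479005813598633)
((197.85345458984375, 204.49139404296875), (30.463092803955078, 62.63317108154297), 66.80140686035156)
```

View pics/t4s.png

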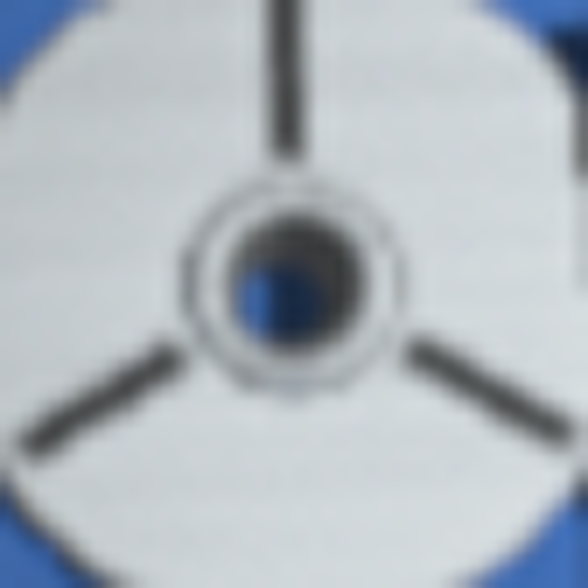

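```bash
python3 - <<'E'
from h import *
print("socket",onz("top",290.7,187.8,.11))
yr=np.radians(23.2); xr=np.array([np.cos(yr),np.sin(yr),0]); a=-.5*xr+np.array([0,0,np.sqrt(.75)])
mid=np.array([.5215,.294,.1065]);print(a)
im=[]
for n,(u0,v0,u1,v1) in(("scene",(285,180,365,240)),("top",(160,170,240,230))):
    p,d=load(n,0); s=9
    c=cv2.resize(p[v0:v1,u0:u1,::-1],None,fx=s,fy=s,interpolation=cv2.INTER_CUBIC)
    yd=np.cross(a,xr);yd/=np.linalg.norm(yd);xd=np.cross(yd,a)
    for h,rad in((.045,0),(.017,.018),(-.021,.025),(-.029,.025)):
        q=[(proj(n,mid+a*h+rad*(np.cos(t)*xd+np.sin(t)*yd))-[u0,v0]+.5)*s for t in np.linspace(0,6.28,40)]
        cv2.polylines(c,[np.round(q).astype(np.int32)],True,(0,0,255),1)
        if rad==0: cv2.circle(c,tuple(int(x) for x in q[0]),3,(0,0,255),-1)
    cv2.imwrite(f"pics/ov_{n}.png",c)
E
```

```text
socket [ 0.5915 -0.0063  0.11  ]
[-0.4596 -0.197   0.866 ]
```

View pics/ov_scene.png

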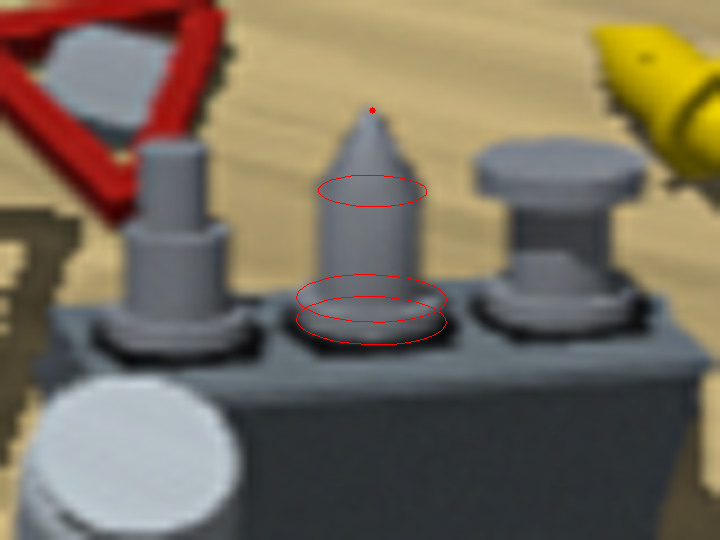

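View pics/ov_top.png

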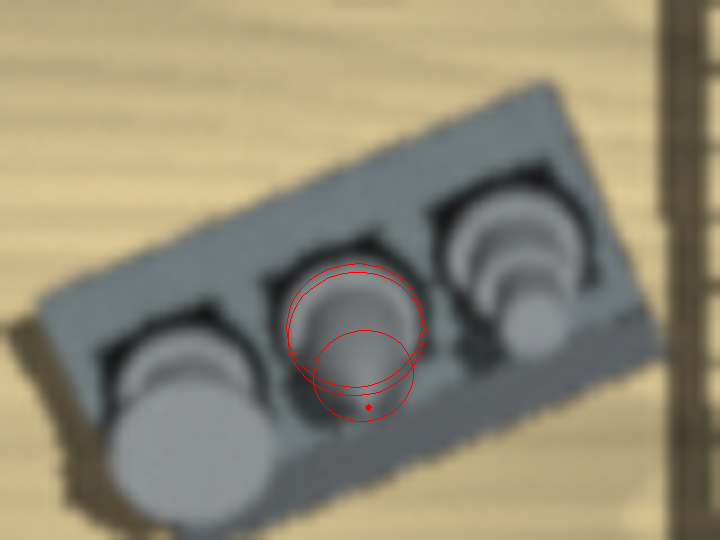

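```bash
cat >> h.py <<'E'
yr=np.radians(23.2); xr=np.array([np.cos(yr),np.sin(yr),0]); A=-.5*xr+np.array([0,0,np.sqrt(.75)])
MID=np.array([.5215,.2935,.107]); RG=Rtool(-A,xr); G=MID+A*(.003-.0187)
E
python3 - <<'E'
from h import *
p,r=pose()
p,r=rows(p,r,[(np.array([.45,-.05,.34]),down(-.6),6),(G+A*.16,RG,9)],-0.55)
E
```

```text
[[-3.63,-0.36,-1.18,0.001,0.0,-0.152,-0.55],[-3.53,-0.91,-1.18,0.001,0.0,-0.152,-0.55],[-3.35,-1.44,-1.18,0.001,0.001,-0.152,-0.55],[-3.09,-1.93,-1.18,0.001,0.0,-0.152,-0.55],[-2.77,-2.38,-1.18,0.002,0.001,-0.152,-0.55],[-2.38,-2.77,-1.18,0.001,0.0,-0.151,-0.55],[-1.93,-2.92,1.2,0.029,0.053,-0.109,-0.55],[-1.67,-3.08,1.19,0.029,0.053,-0.109,-0.55],[-1.38,-3.21,1.2,0.029,0.053,-0.109,-0.55],[-1.09,-3.32,1.23,0.029,0.053,-0.109,-0.55],[-0.8,-3.38,1.28,0.029,0.053,-0.109,-0.55],[-0.49,-3.41,1.34,0.029,0.053,-0.109,-0.55],[-0.2,-3.41,1.43,0.029,0.054,-0.109,-0.55],[0.1,-3.38,1.52,0.03,0.054,-0.109,-0.55],[0.37,-3.3,1.63,0.03,0.053,-0.109,-0.55]]
end [0.4552 0.2651 0.232 ] [-2.8776 -0.5904 -0.7708]
```

Call:
carry_out:
  motion:
    - [-3.6,-0.4,-1.2,0,0,-0.152,-0.55]
    - [-3.5,-0.9,-1.2,0,0,-0.152,-0.55]
    - [-3.3,-1.4,-1.2,0,0,-0.152,-0.55]
    - [-3.1,-1.9,-1.2,0,0,-0.152,-0.55]
    - [-2.8,-2.4,-1.2,0,0,-0.152,-0.55]
    - [-2.4,-2.8,-1.2,0,0,-0.152,-0.55]
    - [-1.9,-2.9,1.2,0.03,0.053,-0.109,-0.55]
    - [-1.7,-3.1,1.2,0.03,0.053,-0.109,-0.55]
    - [-1.4,-3.2,1.2,0.03,0.053,-0.109,-0.55]
    - [-1.1,-3.3,1.2,0.03,0.053,-0.109,-0.55]

```text
time: 9.78
tool_pos: [0.4465, 0.0978, 0.2991]
ee_rot: [-3.062, 0.185, -0.384]
ft_force: [0.3, 0.2, -0.4]
gripper_width: 0.0663
```

```bash
python3 - <<'E'
from h import *
st();p,r=pose()
p,r=rows(p,r,[(G+A*.14,RG,7)],-0.55)
E
```

```text
t 9.78 tcp [0.4465 0.0978 0.2991] x [ 0.962  -0.1248  0.2428] z [ 0.2488  0.0348 -0.9679] F [ 0.3137  0.1719 -0.4396] w 0.06632855558482752 j [0.0596 0.0819 1.9904 0.0274 0.8162 0.1642]
[[-0.35,-2.38,1.32,0.019,0.036,-0.072,-0.55],[-0.23,-2.37,1.35,0.019,0.036,-0.072,-0.55],[-0.11,-2.36,1.39,0.02,0.037,-0.072,-0.55],[0.01,-2.33,1.43,0.019,0.036,-0.072,-0.55],[0.12,-2.3,1.48,0.02,0.037,-0.072,-0.55],[0.23,-2.26,1.54,0.019,0.036,-0.072,-0.55],[0.33,-2.21,1.58,0.02,0.037,-0.073,-0.55]]
end [0.4643 0.269  0.2147] [-2.8778 -0.5911 -0.7712]
```

Call:
carry_out:
  motion:
    - [-0.3,-2.4,1.3,0.02,0.036,-0.072,-0.55]
    - [-0.2,-2.4,1.3,0.02,0.036,-0.072,-0.55]
    - [-0.1,-2.4,1.4,0.02,0.037,-0.072,-0.55]
    - [0,-2.3,1.4,0.02,0.036,-0.072,-0.55]
    - [0.1,-2.3,1.5,0.02,0.037,-0.072,-0.55]
    - [0.2,-2.3,1.5,0.02,0.036,-0.072,-0.55]
    - [0.3,-2.2,1.5,0.02,0.037,-0.073,-0.55]
    - [0,0,0,0,0,0,-0.55]

```text
time: 10.78
tool_pos: [0.4618, 0.2772, 0.216]
ee_rot: [-2.86, -0.621, -0.789]
ft_force: [0.3, -0.0, 0.2]
gripper_width: 0.066
```

```bash
python3 - <<'E'
from h import *
st();p,r=pose()
rows(p,r,[(G+A*.07,RG,5)],-0.55)
E
```

```text
t 10.78 tcp [0.4618 0.2772 0.216 ] x [0.7812 0.3566 0.5124] z [ 0.4671  0.2107 -0.8587] F [ 0.3328 -0.0021  0.1755] w 0.06599950657548857 j [ 0.416   0.2628  2.121   0.0183  0.2198 -0.0284]
[[-0.05,0.18,1.41,-0.002,-0.003,0.004,-0.55],[-0.05,0.18,1.42,-0.002,-0.003,0.004,-0.55],[-0.04,0.18,1.41,-0.002,-0.003,0.004,-0.55],[-0.04,0.18,1.42,-0.002,-0.003,0.004,-0.55],[-0.03,0.17,1.41,-0.002,-0.002,0.004,-0.55]]
end [0.4965 0.2828 0.1541] [-2.8781 -0.5907 -0.772 ]
```

Call:
carry_out:
  motion:
    - [-0.1,0.2,1.4,0,0,0.004,-0.55]
    - [-0.1,0.2,1.4,0,0,0.004,-0.55]
    - [0,0.2,1.4,0,0,0.004,-0.55]
    - [0,0.1,1.4,0,0,0.004,-0.55]
    - [0,0,1.4,0,0,0.004,-0.55]
    - [0,0,0,0,0,0,-0.55]

```text
time: 11.52
tool_pos: [0.4996, 0.283, 0.1512]
ee_rot: [-2.864, -0.58, -0.786]
ft_force: [0.9, -0.2, 0.4]
gripper_width: 0.0661
```

```bash
python3 - <<'E'
from h import *
st();p,r=pose()
for n,b in(("scene",(285,160,365,240)),("top",(150,150,260,240))):
    q,_=snap(n,5); crop(q,*b,6,f"g5{n}.png")
rows(p,r,[(G,RG,6)],-0.55)
E
```

```text
t 11.53 tcp [0.4996 0.283  0.1512] x [0.7923 0.332  0.5119] z [ 0.4677  0.2082 -0.859 ] F [ 0.8526 -0.2454  0.4279] w 0.0661080664011248 j [ 0.3949  0.4211  2.112   0.1698  0.0723 -0.1709]
[[-0.03,-0.01,1.1,-0.001,-0.002,-0.001,-0.55],[-0.03,-0.01,1.1,-0.001,-0.002,-0.001,-0.55],[-0.03,-0.01,1.1,-0.001,-0.002,-0.001,-0.55],[-0.03,-0.01,1.1,-0.001,-0.003,-0.001,-0.55],[-0.02,-0.01,1.1,-0.002,-0.002,-0.001,-0.55],[-0.03,-0.02,1.11,-0.001,-0.003,-0.002,-0.55]]
end [0.5287 0.2966 0.0933] [-2.8779 -0.5909 -0.7708]
```

View pics/g5scene.png

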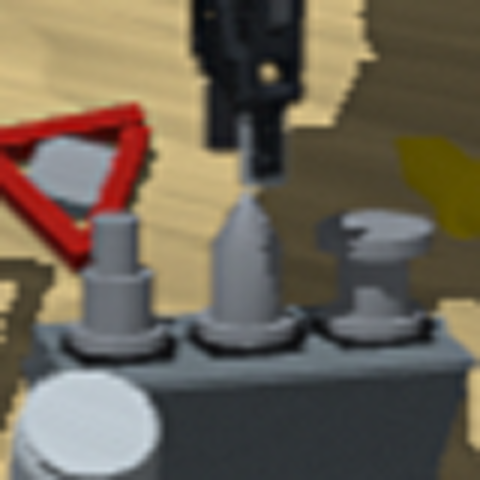

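View pics/g5top.png

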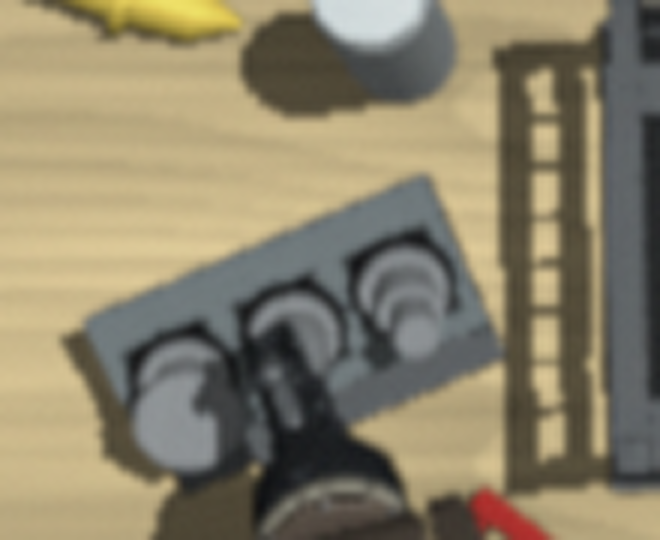

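```bash
cat > fk.py <<'E'
import numpy as np
from scipy.spatial.transform import Rotation as R
from scipy.optimize import least_squares
D=[([-1.33759676,.49153747,1.55947754,0,1.0916987,-.105582606],[.20768772,-.58922961,.23073179],[-2.56353822,1.8147238,.00132184]),
([-0.6366,.3971,1.5738,.003,1.1742,-.3317],[.5123,-.2959,.2828],None),
([-0.3633,.5498,1.4866,.0048,1.112,-.4075],[.634,-.1693,.2188],None),
([-0.3799,.6023,1.5489,.005,.998,-.4041],[.629,-.179,.1636],None),
([-0.665,.3623,1.8647,-.0081,.9213,.8537],[.4375,-.2614,.2053],None),
([.0596,.0819,1.9904,.0274,.8162,.1642],[.4465,.0978,.2991],None),
([.416,.2628,2.121,.0183,.2198,-.0284],[.4618,.2772,.216],None),
([.3949,.4211,2.112,.1698,.0723,-.1709],[.4996,.283,.1512],None)]
Rz=lambda t:R.from_rotvec([0,0,t]); Ry=lambda t:R.from_rotvec([0,t,0])
def fk(q,k):
    r0,z0,L1,e,L2,L3,oy=k
    A=Rz(q[0]);p=A.apply([r0,oy,z0]);A=A*Ry(q[1]);p=p+A.apply([0,0,L1]);A=A*Ry(q[2]);p=p+A.apply([-e,0,0]) +A.apply([0,0,L2])
    A=A*Rz(q[3])*Ry(q[4]);A=A*Rz(q[5]);p=p+A.apply([0,0,L3]);return p,A
def fit():
    f=lambda k:np.concatenate([fk(q,k)[0]-p for q,p,_ in D])
    s=least_squares(f,[0.05,.4,.45,0,.45,.25,0]);return s.x,s.fun
K,res=fit()
if __name__=="__main__":
    np.set_printoptions(precision=4,suppress=True);print(K,res.reshape(-1,3))
    print(fk(D[0][0],K)[1].as_matrix(),R.from_rotvec(D[0][2]).as_matrix());print(fk(D[-1][0],K)[1].as_matrix())
E
python3 fk.py; python3 - <<'E'
from h import *
from fk import *
from scipy.optimize import least_squares
lo=np.array([-3.1,-.84,.05,-1.13,.06,-2.69]);hi=np.array([3.1,2.19,2.79,4.28,2.93,2.69])
def ik(p,Rt,q0):
    f=lambda q:np.r_[(fk(q,K)[0]-p)*10,(fk(q,K)[1].inv()*Rt).as_rotvec()]
    s=least_squares(f,q0,bounds=(lo,hi));return s.x,s.cost
flip=RG*R.from_rotvec([0,0,np.pi])
for h in(.0,.03,.07,.14,.2):
    for nm,rt,q0 in(("n",RG,[.4,.4,2.1,.1,.1,0]),("f",flip,[.4,.4,2.1,3.1,.2,0]),("f2",RG,[.4,.4,2.1,3.1,.2,2.5])):
        print(h,nm,*ik(G+A*h,rt,q0))
E
```

```text
[ 0.      0.1968  0.5869 -0.0432  0.411   0.2553  0.0659] [[ 0.      0.     -0.    ]
 [-0.      0.0001  0.    ]
 [-0.     -0.     -0.    ]
 [ 0.     -0.      0.    ]
 [ 0.      0.     -0.    ]
 [ 0.0001 -0.      0.    ]
 [-0.     -0.      0.0001]
 [-0.      0.     -0.    ]]
[[-0.3323  0.9432 -0.0003]
 [ 0.9432  0.3323  0.0011]
 [ 0.0011  0.0001 -1.    ]] [[ 0.3323 -0.9432 -0.0003]
 [-0.9432 -0.3323  0.0011]
 [-0.0011 -0.0001 -1.    ]]
[[-0.7924 -0.3917  0.4676]
 [-0.3319  0.9201  0.2081]
 [-0.5118  0.0097 -0.8591]]
0.0 n [0.4    0.5623 2.0882 3.055  0.06   0.0822] 0.0003874782720045647
0.0 f [ 0.4025  0.5571  2.0435 -0.007   0.06    0.0049] 0.0009373079263533163
0.0 f2 [0.4    0.5623 2.0882 3.0551 0.06   0.0822] 0.0003874782719141404
0.03 n [0.3909 0.4962 2.0817 0.4393 0.06   2.69  ] 0.0002749081764743211
0.03 f [ 0.4016  0.4966  2.0783  0.0241  0.06   -0.0269] 0.0001459170251141993
0.03 f2 [0.3909 0.4962 2.0817 0.4393 0.06   2.69  ] 0.00027490817647368075
0.07 n [0.3863 0.4127 2.1179 0.4354 0.0812 2.69  ] 0.00041333769559953604
0.07 f [ 0.4013  0.413   2.1066  0.0184  0.0984 -0.0215] 5.489645495836167e-27
0.07 f2 [0.3863 0.4127 2.1179 0.4354 0.0812 2.69  ] 0.0004133376955995495
0.14 n [0.3614 0.2608 2.1422 0.4139 0.204  2.69  ] 0.002268985724952331
0.14 f [ 0.401   0.2638  2.1177  0.0084  0.2366 -0.0116] 9.509891079728877e-19
0.14 f2 [0.3614 0.2608 2.1422 0.4139 0.204  2.69  ] 0.0022689857249398823
0.2 n [0.3349 0.1307 2.1408 0.3923 0.3356 2.69  ] 0.0051402625209674745
0.2 f [ 0.4007  0.1381  2.107   0.0058  0.3728 -0.0091] 4.86962966513337e-28
0.2 f2 [0.3349 0.1307 2.1408 0.3923 0.3356 2.69  ] 0.005140262520973429
```

```bash
cat >> fk.py <<'E'
lo=np.array([-3.1,-.84,.05,-1.13,.06,-2.69]);hi=np.array([3.1,2.19,2.79,4.28,2.93,2.69])
Rpi=R.from_rotvec([0,0,np.pi])
def ik(p,Rt,q0,w=50):
    f=lambda q:np.r_[(fk(q,K)[0]-p)*w,(fk(q,K)[1].inv()*Rt*Rpi).as_rotvec()]
    s=least_squares(f,np.clip(q0,lo+1e-6,hi-1e-6),bounds=(lo,hi),xtol=1e-12,ftol=1e-12);return s.x,np.linalg.norm(s.fun)
E
python3 - <<'E'
from h import *
from fk import *
for s in (0,.075,-.075):
    q=np.array([ 0.3949,.4211,2.112,.1698,.0723,-.1709])
    for h in(.07,.06,.05,.04,.03,.02,.01,.003):
        rt=RG*R.from_rotvec([s,0,0])
        q,c=ik(G+A*h,rt,q); print(s,h,q,round(c,4))
E
```

```text
0 0.07 [ 0.4013  0.413   2.1066  0.0184  0.0984 -0.0215] 0.0
0 0.06 [ 0.4013  0.4342  2.103   0.0222  0.0808 -0.0252] 0.0
0 0.05 [ 0.4014  0.4554  2.0988  0.0278  0.0638 -0.0308] 0.0
0 0.04 [ 0.4015  0.4763  2.0895  0.0277  0.06   -0.0307] 0.0077
0 0.03 [ 0.4016  0.4969  2.0785  0.0243  0.06   -0.0272] 0.0173
0 0.02 [ 0.4017  0.5174  2.0672  0.0189  0.06   -0.0216] 0.0266
0 0.01 [ 0.402   0.5377  2.0557  0.0098  0.06   -0.0123] 0.0355
0 0.003 [ 0.4023  0.5518  2.0475 -0.001   0.06   -0.0013] 0.0414
0.075 0.07 [ 0.3577  0.4121  2.1117  0.7917  0.1387 -0.8279] 0.0
0.075 0.06 [ 0.3583  0.4334  2.1081  0.8892  0.1267 -0.9258] 0.0
0.075 0.05 [ 0.3588  0.4546  2.1039  1.0016  0.1164 -1.0386] 0.0
0.075 0.04 [ 0.3593  0.4758  2.0992  1.1289  0.1082 -1.1663] 0.0
0.075 0.03 [ 0.3598  0.4969  2.094   1.2688  0.1021 -1.3066] 0.0
0.075 0.02 [ 0.3603  0.5178  2.0884  1.417   0.0984 -1.455 ] 0.0
0.075 0.01 [ 0.3608  0.5387  2.0822  1.5668  0.097  -1.6052] 0.0
0.075 0.003 [ 0.3611  0.5532  2.0776  1.669   0.0973 -1.7075] 0.0
-0.075 0.07 [ 0.4446  0.4179  2.0991 -0.7418  0.1405  0.7714] 0.0
-0.075 0.06 [ 0.4441  0.439   2.0955 -0.8323  0.128   0.8623] 0.0
-0.075 0.05 [ 0.4437  0.46    2.0913 -0.9373  0.1172  0.9678] 0.0
-0.075 0.04 [ 0.4433  0.4809  2.0867 -1.0576  0.1081  1.0885] 0.0
-0.075 0.03 [ 0.4422  0.5015  2.0793 -1.13    0.1021  1.1607] 0.004
-0.075 0.02 [ 0.4403  0.5217  2.069  -1.13    0.0981  1.16  ] 0.0127
-0.075 0.01 [ 0.4386  0.5418  2.0583 -1.13    0.0944  1.1593] 0.021
-0.075 0.003 [ 0.4374  0.5557  2.0507 -1.13    0.0919  1.1589] 0.0266
```

```bash
cat >> h.py <<'E'
RG2=RG*R.from_rotvec([.06,0,0]); z2=RG2.apply([0,0,1]); G2=MID+A*.003+z2*.0187
E
python3 - <<'E'
from h import *
from fk import *
q=np.array([ 0.3949,.4211,2.112,.1698,.0723,-.1709])
for h in(.07,.05,.03,.02,.01,.0):
    q,c=ik(G2-z2*h*0+A*h,RG2,q); print(h,q,round(c,4))
p,r=pose()
rows(p,r,[(G2+A*.06,RG2,5),(G2+A*.003,RG2,7)],-.55)
E
```

```text
0.07 [ 0.369   0.412   2.1106  0.6759  0.1248 -0.7033] 0.0
0.05 [ 0.3698  0.4545  2.1028  0.8916  0.0997 -0.9197] 0.0
0.03 [ 0.3706  0.4967  2.093   1.197   0.0829 -1.2257] 0.0
0.02 [ 0.3709  0.5177  2.0873  1.3787  0.0784 -1.4077] 0.0
0.01 [ 0.3713  0.5385  2.0812  1.5673  0.0768 -1.5965] 0.0
0.0 [ 0.3717  0.5592  2.0746  1.7493  0.0778 -1.7788] 0.0
[[-0.03,-0.04,0.14,0.011,-0.003,-0.001,-0.55],[-0.03,-0.04,0.14,0.01,-0.003,-0.001,-0.55],[-0.03,-0.03,0.14,0.011,-0.003,-0.001,-0.55],[-0.03,-0.04,0.14,0.01,-0.003,-0.002,-0.55],[-0.03,-0.03,0.15,0.011,-0.003,-0.001,-0.55],[-0.0,0.05,0.81,-0.0,-0.0,-0.0,-0.55],[-0.0,0.05,0.81,-0.0,-0.0,-0.0,-0.55],[-0.0,0.05,0.81,-0.0,-0.0,-0.0,-0.55],[-0.0,0.05,0.81,-0.0,-0.0,-0.0,-0.55],[-0.0,0.05,0.82,-0.0,-0.0,-0.0,-0.55],[-0.0,0.05,0.81,-0.0,-0.0,-0.0,-0.55],[-0.0,0.04,0.82,-0.0,-0.0,-0.0,-0.55]]
end [0.5269 0.2971 0.096 ] [-2.8231 -0.6031 -0.7405]
```

Call:
carry_out:
  motion:
    - [0,0,0,0.011,-0.003,0,-0.55]
    - [0,0,0,0.011,-0.003,0,-0.55]
    - [0,0,0,0.011,-0.003,0,-0.55]
    - [0,-0.1,0,0.011,-0.003,0,-0.55]
    - [0,-0.1,0.1,0.011,0,0,-0.55]
    - [0,0,0,0,0,0,-0.55]

```text
time: 12.38
tool_pos: [0.4986, 0.2854, 0.1549]
ee_rot: [-2.815, -0.596, -0.748]
ft_force: [-0.1, 0.2, -0.8]
gripper_width: 0.0661
```

```bash
python3 - <<'E'
from h import *
st();p,r=pose()
rows(p,r,[(G2+A*.04,RG2,3),(G2+A*.003,RG2,5)],-.55)
E
```

```text
t 12.38 tcp [0.4986 0.2854 0.1549] x [0.7946 0.3346 0.5066] z [ 0.4394  0.2587 -0.8602] F [-0.0852  0.1889 -0.805 ] w 0.06608327265729551 j [ 0.3675  0.4137  2.1083  0.748   0.1232 -0.771 ]
[[-0.11,0.08,0.97,-0.002,-0.003,-0.002,-0.55],[-0.1,0.08,0.97,-0.001,-0.002,-0.002,-0.55],[-0.1,0.07,0.97,-0.002,-0.003,-0.001,-0.55],[-0.0,0.04,0.74,0.0,0.0,-0.0,-0.55],[-0.0,0.05,0.74,0.0,0.0,-0.0,-0.55],[-0.0,0.04,0.74,0.0,0.0,-0.0,-0.55],[-0.0,0.05,0.74,0.0,0.0,-0.0,-0.55],[-0.0,0.04,0.74,0.0,0.0,-0.0,-0.55]]
end [0.5269 0.2971 0.096 ] [-2.8237 -0.6031 -0.7404]
```

Call:
carry_out:
  motion:
    - [-0.1,0.1,0.9,-0.002,-0.003,-0.002,-0.55]
    - [-0.1,0.1,0.9,0,-0.002,-0.002,-0.55]
    - [-0.1,0.1,0.9,0,0,0,-0.55]
    - [0,0,0.7,0,0,0,-0.55]
    - [0,0,0.7,0,0,0,-0.55]
    - [0,0,0,0,0,0,-0.55]

```text
time: 13.12
tool_pos: [0.5158, 0.2926, 0.1194]
ee_rot: [-2.819, -0.603, -0.748]
ft_force: [-0.1, -0.8, -0.6]
gripper_width: 0.0662
```

```bash
python3 - <<'E'
from h import *
st();p,r=pose()
rows(p,r,[(G2+A*.003,RG2,3)],-.55)
E
```

```text
t 13.12 tcp [0.5158 0.2926 0.1194] x [0.7933 0.3395 0.5054] z [ 0.4394  0.2553 -0.8612] F [-0.1469 -0.8472 -0.5605] w 0.06618853324222644 j [ 0.3703  0.4985  2.0932  1.2992  0.0821 -1.3279]
[[-0.05,0.06,0.87,-0.001,-0.002,-0.0,-0.55],[-0.05,0.06,0.87,-0.0,-0.002,-0.0,-0.55],[-0.05,0.07,0.87,-0.001,-0.002,-0.0,-0.55]]
end [0.5269 0.297  0.096 ] [-2.8237 -0.6031 -0.741 ]
```

Call:
carry_out:
  motion:
    - [-0.1,0.1,0.7,0,0,0,-0.55]
    - [-0.1,0.1,0.7,0,0,0,-0.55]
    - [0,0,0.7,0,0,0,-0.55]
    - [0,0,0.5,0,0,0,-0.55]
    - [0,0,0,0,0,0,-0.55]

```text
time: 13.75
tool_pos: [0.5264, 0.297, 0.0978]
ee_rot: [-2.817, -0.603, -0.752]
ft_force: [-0.0, 0.8, 1.3]
gripper_width: 0.0661
```

```bash
python3 - <<'E'
from h import *
st();p,r=pose()
rows(p,r,[(G2+A*.002,RG2,1)],-.55)
for n,b in(("scene",(285,160,365,240)),("top",(150,150,260,240))):
    q,_=snap(n,6); crop(q,*b,6,f"g6{n}.png")
E
```

```text
t 13.75 tcp [0.5264 0.297  0.0978] x [0.7918 0.3394 0.5078] z [ 0.4415  0.2565 -0.8598] F [-0.0123  0.7796  1.2928] w 0.06612644544990948 j [ 0.3708  0.5498  2.082   1.8272  0.0818 -1.8575]
[[-0.06,0.04,0.27,-0.002,-0.009,0.001,-0.55]]
end [0.5273 0.2972 0.0952] [-2.8236 -0.6027 -0.7404]
```

View pics/g6scene.png

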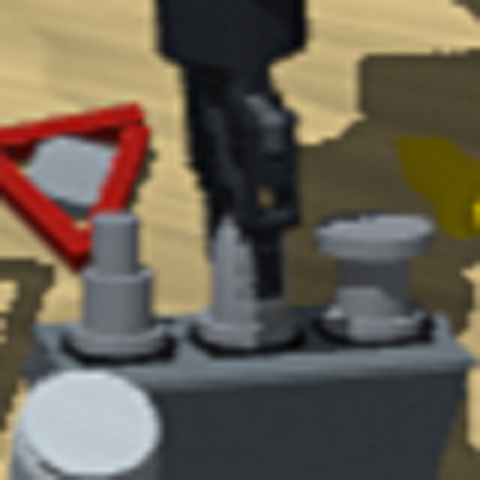

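```bash
python3 - <<'E'
from h import *
p,r=pose(); x,y,z=r.as_matrix().T
for nm,X in(("tcp",p),("rear",p+x*.037),("mid",MID),("midrear36",MID+np.cross(np.cross(A,xr),A)/np.linalg.norm(np.cross(A,xr))*.018),("grasp",p-z*.0187)):
    print(nm,(proj("scene",X)-[285,160]+.5)*6)
E
```

```text
tcp [249.4194 298.3642]
rear [269.2044 320.7532]
mid [246.735  278.0377]
midrear36 [256.1808 288.8117]
grasp [247.4063 263.3113]
```

View pics/g6top.png

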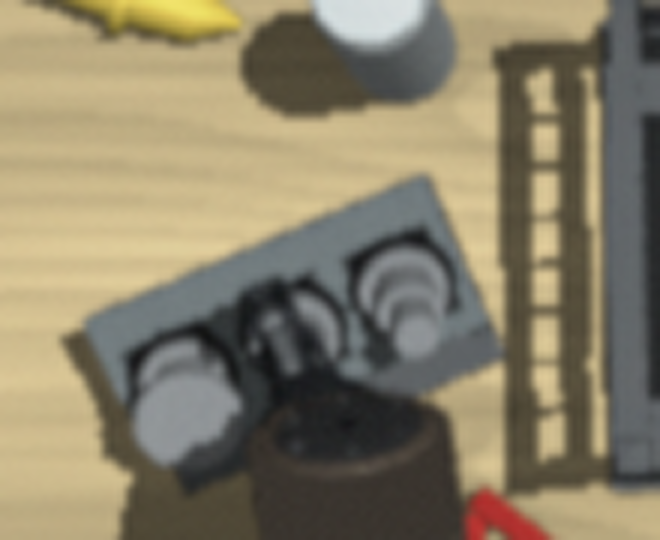

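Call:
carry_out:
  motion:
    - [-0.1,0,0.2,0,-0.009,0,-0.55]
    - [0,0,0,0,0,0,0]
    - [0,0,0,0,0,0,0.4]
    - [0,0,0,0,0,0,1]
    - [0,0,0,0,0,0,1]
    - [0,0,0,0,0,0,1]
  force: 70

```text
time: 14.6
tool_pos: [0.5252, 0.2966, 0.0962]
ee_rot: [-2.822, -0.605, -0.739]
ft_force: [-0.6, -0.1, -2.1]
gripper_width: 0.0341
```

```bash
python3 - <<'E'
from h import *
st();p,r=pose()
rows(p,r,[(p+A*.08,r,6)],1)
E
```

```text
t 14.6 tcp [0.5252 0.2966 0.0962] x [0.7958 0.3424 0.4995] z [ 0.4339  0.253  -0.8647] F [-0.6277 -0.1228 -2.0798] w 0.03411082585893613 j [ 0.3713  0.5512  2.0802  1.7062  0.0792 -1.7371]
[[-0.0,-0.08,-1.33,0.0,0.0,0.0,1],[-0.0,-0.08,-1.33,0.0,0.0,0.0,1],[-0.0,-0.08,-1.33,0.0,0.0,0.0,1],[-0.0,-0.08,-1.33,0.0,0.0,0.0,1],[-0.0,-0.09,-1.33,0.0,0.0,0.0,1],[-0.0,-0.08,-1.33,0.0,0.0,0.0,1]]
end [0.4885 0.2809 0.1655] [-2.8222 -0.6054 -0.7388]
```

Call:
carry_out:
  motion:
    - [0,-0.1,-0.8,0,0,0,1]
    - [0,-0.1,-1.0,0,0,0,1]
    - [0,-0.1,-1.0,0,0,0,1]
    - [0,-0.1,-1.0,0,0,0,1]

```text
time: 15.1
tool_pos: [0.5044, 0.2897, 0.1268]
ee_rot: [-2.826, -0.606, -0.728]
ft_force: [0.8, -0.1, -6.9]
gripper_width: 0.0342
```

```bash
python3 - <<'E'
from h import *
st();p,r=pose()
g0=np.array([.5252,.2966,.0962]);d=p-g0;print("along",d@A,"off",d-A*(d@A))
rows(p,r,[(g0+A*.1,RG2,6)],1)
E
```

```text
t 15.1 tcp [0.5044 0.2897 0.1268] x [0.7995 0.3437 0.4927] z [ 0.4274  0.2509 -0.8686] F [ 0.8091 -0.0674 -6.8837] w 0.03418610012857777 j [ 0.3734  0.4733  2.1053  1.0015  0.0924 -1.028 ]
along 0.03741851879865435 off [-0.0036  0.0005 -0.0018]
[[0.05,-0.03,-1.04,-0.0,0.001,0.0,1],[0.05,-0.03,-1.04,-0.0,0.002,0.0,1],[0.06,-0.04,-1.04,-0.001,0.001,0.0,1],[0.06,-0.03,-1.05,-0.0,0.002,0.0,1],[0.06,-0.04,-1.04,-0.001,0.001,0.0,1],[0.05,-0.03,-1.05,-0.0,0.002,0.0,1]]
end [0.4792 0.2769 0.1828] [-2.8229 -0.604  -0.741 ]
```

Coming out with no jamming (force = the tool's weight). Continue out.

Call:
carry_out:
  motion:
    - [0.1,0,-1.1,0,0,0,1]
    - [0.1,0,-1.1,0,0,0,1]
    - [0,0,-1.1,0,0,0,1]
    - [0,0,-1.1,0,0,0,1]
    - [0,0,-1.1,0,0,0,1]
    - [0,0,-1.0,0,0,0,1]

```text
time: 15.85
tool_pos: [0.4723, 0.2725, 0.1811]
ee_rot: [-2.831, -0.609, -0.703]
ft_force: [1.2, 0.5, -7.5]
gripper_width: 0.0342
```

```bash
python3 - <<'E'
from h import *
st();p,r=pose()
g0=np.array([.5252,.2966,.0962]);d=p-g0;print("along",d@A,"off",d-A*(d@A))
for n,b in(("scene",(265,120,385,240)),("top",(150,150,260,260))):
    q,_=snap(n,7); crop(q,*b,5,f"g7{n}.png")
E
```

```text
t 15.85 tcp [0.4723 0.2725 0.1811] x [0.8064 0.3479 0.4783] z [ 0.4126  0.2485 -0.8764] F [ 1.1876  0.4688 -7.5126] w 0.03424863346172872 j [ 0.3612  0.3332  2.1274  0.4409  0.2045 -0.4734]
along 0.10263039456063092 off [-0.0058 -0.0039 -0.0039]
```

View pics/g7scene.png

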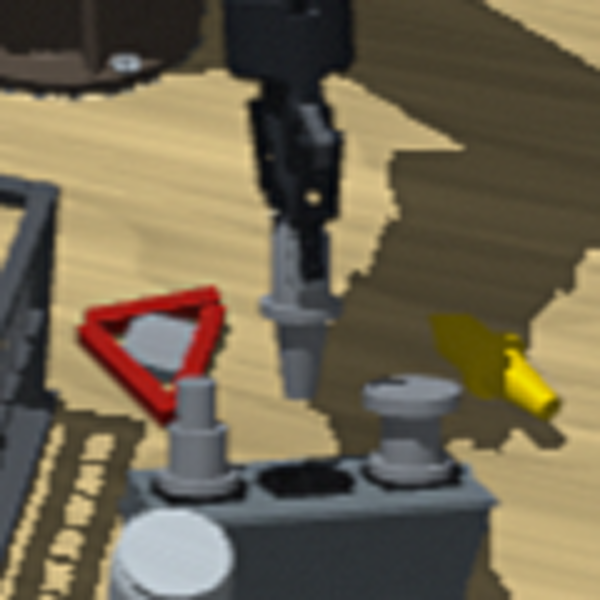

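```bash
cat >> h.py <<'E'
Rg=R.from_rotvec([-2.822,-.605,-.739]); g0=np.array([.5252,.2966,.0962])
at=Rg.inv().apply(A); mt=Rg.inv().apply(MID-g0)
at[0]=0; at/=np.linalg.norm(at); mt[0]=0
def upr(yaw,at=at):
    # gripper rot with tool axis 'at' -> world z, x_t at yaw
    xw=np.array([np.cos(yaw),np.sin(yaw),0]); zt=np.array([0,0,1.])
    B=np.stack([np.array([1,0,0]),np.cross(at,[1,0,0]),at],1); Wm=np.stack([xw,np.cross(zt,xw),zt],1)
    return R.from_matrix(Wm@B.T)
SOCK=np.array([.5915,-.0063,.11])
def tcp_for(mid,Rt): return mid-Rt.apply(mt)
E
python3 - <<'E'
from h import *
print("at raw",Rg.inv().apply(A),"mt raw",Rg.inv().apply(MID-g0))
Rt=upr(.2);print(Rt.as_matrix(), tcp_for(SOCK+[0,0,.031],Rt))
p,r=pose()
rows(p,r,[(np.array([.46,.25,.29]),upr(.35),6),(tcp_for(SOCK+[0,0,.031+.19],Rt),Rt,8)],1)
from fk import ik
q=bot.state()['joint_positions']
for P,Q in ((np.array([.46,.25,.29]),upr(.35)),(tcp_for(SOCK+[0,0,.031+.17],Rt),Rt),(tcp_for(SOCK+[0,0,.031],Rt),Rt)):
    q,c=ik(P,Q,q);print(q,c)
E
```

```text
at raw [-0.0004 -0.0618 -0.9981] mt raw [ 0.0014  0.0007 -0.0117]
[[ 0.9801  0.1983 -0.0123]
 [ 0.1987 -0.9782  0.0605]
 [-0.     -0.0618 -0.9981]] [ 0.5912 -0.0049  0.1293]
[[0.57,0.15,-1.76,-0.003,-0.083,0.015,1],[0.42,0.15,-1.8,-0.003,-0.083,0.015,1],[0.27,0.15,-1.83,-0.003,-0.082,0.014,1],[0.13,0.15,-1.85,-0.003,-0.083,0.014,1],[-0.03,0.15,-1.85,-0.003,-0.082,0.015,1],[-0.17,0.16,-1.84,-0.002,-0.083,0.014,1],[0.45,3.53,-0.59,-0.0,0.001,0.019,1],[0.51,3.52,-0.59,-0.0,0.001,0.019,1],[0.58,3.51,-0.58,-0.0,0.001,0.019,1],[0.65,3.49,-0.58,-0.0,0.001,0.019,1],[0.71,3.48,-0.58,-0.0,0.001,0.019,1],[0.78,3.47,-0.58,-0.0,0.002,0.018,1],[0.85,3.45,-0.59,-0.0,0.001,0.019,1],[0.91,3.44,-0.58,-0.0,0.002,0.018,1]]
end [ 0.5912 -0.0049  0.3193] [-3.0645 -0.3076  0.009 ]
[ 0.3412  0.2842  1.73    0.0684  1.1289 -0.0381] 2.877691986599458e-14
[-0.1454  0.3878  1.5449  0.0617  1.2304 -0.3666] 3.47856815204077e-10
[-0.1454  0.5669  1.7391  0.0769  0.858  -0.3963] 2.862168264713692e-14
```

Call:
carry_out:
  motion:
    - [0.6,0.1,-1.8,0,-0.083,0.015,1]
    - [0.4,0.1,-1.8,0,-0.083,0.015,1]
    - [0.3,0.2,-1.8,0,-0.083,0.015,1]
    - [0.1,0.2,-1.9,0,-0.083,0.015,1]
    - [0,0.2,-1.9,0,-0.083,0.015,1]
    - [-0.2,0.2,-1.9,0,-0.083,0.015,1]
    - [0,0,0,0,0,0,1]

```text
time: 16.82
tool_pos: [0.4589, 0.2481, 0.2891]
ee_rot: [-3.018, -0.537, 0.067]
ft_force: [-0.3, -0.3, -7.3]
gripper_width: 0.0341
```

```bash
python3 - <<'E'
from h import *
st();p,r=pose();Rt=upr(.2)
rows(p,r,[(p*[1,1,0]+[0,0,.305],Rt,2),(tcp_for(SOCK+[0,0,.031+.18],Rt),Rt,9)],1)
E
```

```text
t 16.82 tcp [0.4589 0.2481 0.2891] x [ 0.9379  0.3456 -0.0295] z [-0.0558  0.0663 -0.9962] F [-0.3404 -0.2928 -7.2563] w 0.034067225039603376 j [ 0.3291  0.2932  1.7205  0.0882  1.1608 -0.0593]
[[-0.02,-0.06,-0.79,-0.009,0.02,0.075,1],[-0.02,-0.06,-0.79,-0.009,0.02,0.076,1],[0.88,3.04,-0.24,0.0,0.0,-0.0,1],[0.88,3.04,-0.23,0.0,0.0,-0.0,1],[0.89,3.04,-0.24,0.0,0.0,-0.0,1],[0.88,3.04,-0.23,0.0,0.0,-0.0,1],[0.89,3.04,-0.24,0.0,0.0,-0.0,1],[0.88,3.04,-0.23,0.0,0.0,-0.0,1],[0.89,3.04,-0.24,0.0,0.0,-0.0,1],[0.88,3.04,-0.23,0.0,0.0,-0.0,1],[0.89,3.03,-0.24,0.0,0.0,-0.0,1]]
end [ 0.5912 -0.0049  0.3094] [-3.0653 -0.3069  0.01  ]
```

Call:
carry_out:
  motion:
    - [0,0,-0.9,-0.009,0.02,0.075,1]
    - [0,0,-0.9,-0.009,0.02,0.075,1]
    - [0.9,3.0,-0.3,0,0,0,1]
    - [0.9,3.0,-0.3,0,0,0,1]
    - [0.9,3.0,-0.3,0,0,0,1]
    - [0.9,3.0,-0.2,0,0,0,1]
    - [0.9,3.0,-0.2,0,0,0,1]
    - [0.9,3.0,-0.2,0,0,0,1]
    - [0.9,3.0,-0.2,0,0,0,1]
    - [0.9,3.0,-0.2,0,0,0,1]
    - [0.6,2.0,0,0,0,0,1]
    - [0,0,0,0,0,0,1]

```text
time: 18.32
tool_pos: [0.5872, 0.0036, 0.2902]
ee_rot: [-3.055, -0.317, 0.007]
ft_force: [0.1, -0.3, -7.8]
gripper_width: 0.0342
```

```bash
python3 - <<'E'
from h import *
st();p,r=pose();Rt=upr(.2)
rows(p,r,[(tcp_for(SOCK+[0,0,.031+.17],Rt),Rt,1)],1)
print("axis now",r.apply(at),"shank end",p+r.apply(mt)-.082*r.apply(at))
e=p+r.apply(mt)-.082*r.apply(at)
q,_=snap("scene",8); crop(q,170,90,290,190,6,"g8scene.png"); print((proj("scene",e)-[170,90]+.5)*6)
print((proj("scene",e+.082*r.apply(at))-[170,90]+.5)*6)
q,_=snap("top",8)
E
```

```text
t 18.32 tcp [0.5872 0.0036 0.2902] x [0.9787 0.2052 0.003 ] z [-0.0116  0.0697 -0.9975] F [ 0.1284 -0.2501 -7.7936] w 0.03419901010434441 j [-0.1359  0.3886  1.5691  0.0723  1.2058 -0.3693]
[[0.22,0.85,-0.97,-0.009,-0.003,0.007,1]]
end [ 0.5912 -0.0049  0.2993] [-3.0649 -0.3074  0.0103]
axis now [-0.0011 -0.0093  1.    ] shank end [0.5876 0.0029 0.2199]
[344.2163 496.3105]
[335.8754 363.425 ]
```

View pics/g8scene.png

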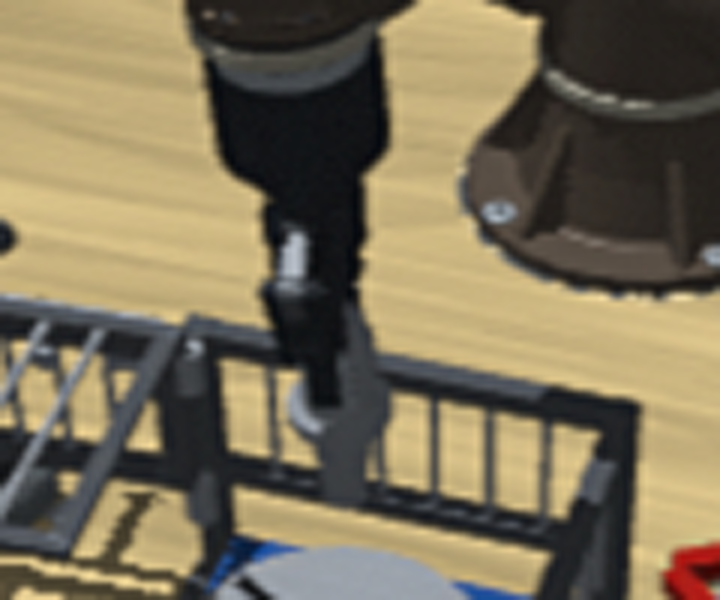

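Call:
carry_out:
  motion:
    - [0.1,0.3,0,-0.009,-0.003,0.007,1]
    - [0.1,0.3,0,0,0,0,1]
    - [0,0.2,0,0,0,0,1]
    - [0,0,1.0,0,0,0,1]
    - [0,0,1.4,0,0,0,1]
    - [0,0,1.4,0,0,0,1]
    - [0,0,1.4,0,0,0,1]
    - [0,0,1.4,0,0,0,1]
    - [0,0,1.0,0,0,0,1]
    - [0,0,0,0,0,0,1]

```text
time: 19.68
tool_pos: [0.5883, 0.004, 0.2078]
ee_rot: [-3.064, -0.312, 0.013]
ft_force: [-0.7, -1.0, -6.8]
gripper_width: 0.0342
```

```bash
cat >> h.py <<'E'
def tool():
    p,r=pose();a=r.apply(at);e=p+r.apply(mt)-.082*a;print("axis",a,"end",e,"home err",e-(SOCK-[0,0,.051]))
E
python3 - <<'E'
from h import *
st();tool();p,r=pose();Rt=upr(.2)
rows(p,r,[(tcp_for(SOCK+[0,0,.031+.065],Rt),Rt,1)],1)
q,_=snap("scene",9); crop(q,170,100,290,200,6,"g9scene.png")
E
```

```text
t 19.68 tcp [0.5883 0.004  0.2078] x [ 0.9794  0.2018 -0.0022] z [-0.0147  0.0605 -0.9981] F [-0.747  -0.9631 -6.8285] w 0.03421796166500554 j [-0.1308  0.4691  1.6701  0.068   1.0259 -0.3698]
axis [ 0.0023 -0.      1.    ] end [0.5884 0.0027 0.1375] home err [-0.0031  0.009   0.0785]
[[0.11,1.02,1.29,-0.0,0.002,0.003,1]]
end [ 0.5912 -0.0049  0.1943] [-3.0643 -0.3075  0.0102]
```

View pics/g9scene.png

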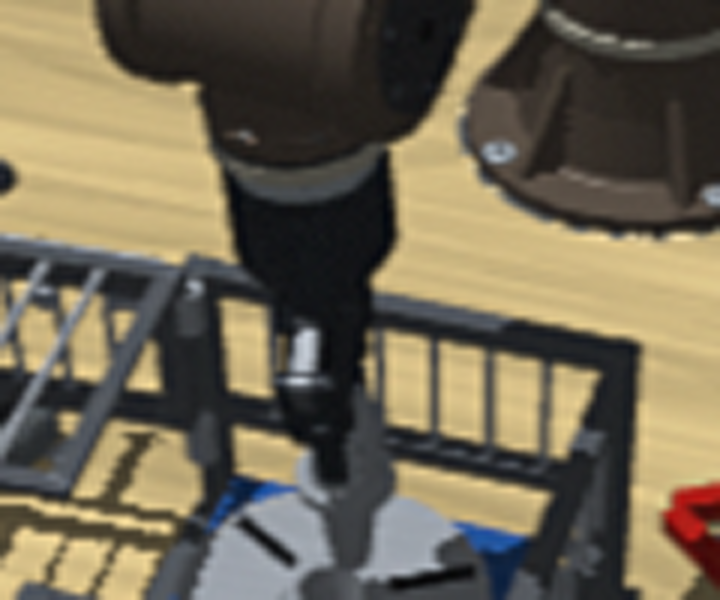

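Call:
carry_out:
  motion:
    - [0,0.4,0,0,0,0,1]
    - [0.1,0.4,0,0,0,0,1]
    - [0,0.2,0,0,0.002,0.003,1]
    - [0,0,0,0,0,0,1]

```text
time: 20.23
tool_pos: [0.5924, -0.0066, 0.2092]
ee_rot: [-3.065, -0.307, 0.004]
ft_force: [0.1, 0.5, -8.4]
gripper_width: 0.0341
```

```bash
python3 - <<'E'
from h import *
st();tool();p,r=pose();Rt=upr(.2)
rows(p,r,[(tcp_for(SOCK+[0,0,.031+.03],Rt),Rt,5)],1)
q,_=snap("scene",10); crop(q,190,140,270,210,9,"g10scene.png")
E
```

```text
t 20.23 tcp [ 0.5924 -0.0066  0.2092] x [0.9802 0.1982 0.0033] z [-0.0088  0.0604 -0.9981] F [ 0.0989  0.5282 -8.3786] w 0.034139704185061896 j [-0.148   0.4717  1.6611  0.0683  1.0275 -0.3835]
axis [-0.0034  0.0001  1.    ] end [ 0.593  -0.008   0.1389] home err [ 0.0015 -0.0017  0.0799]
[[-0.02,0.02,1.0,0.0,-0.001,-0.0,1],[-0.02,0.02,1.0,0.0,-0.001,-0.0,1],[-0.02,0.02,1.0,0.0,-0.0,-0.0,1],[-0.02,0.03,1.0,0.0,-0.001,-0.0,1],[-0.01,0.02,0.99,0.001,-0.0,-0.0,1]]
end [ 0.5913 -0.0049  0.1594] [-3.0645 -0.307   0.009 ]
```

View pics/g10scene.png

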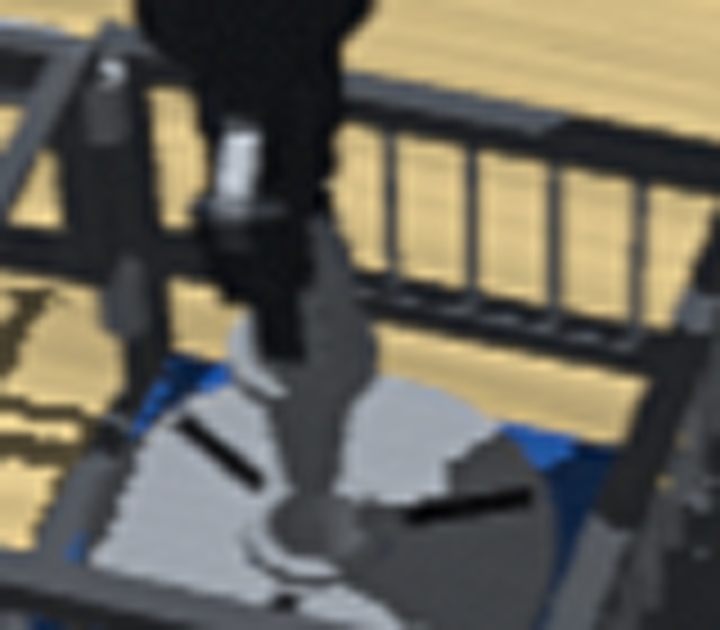

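Call:
carry_out:
  motion:
    - [0,0.04,1.0,0,0,0,1]
    - [0,0.04,1.0,0,0,0,1]
    - [0,0.04,0.9,0,0,0,1]
    - [0,0.04,0.8,0,0,0,1]
    - [0,0,0,0,0,0,1]

```text
time: 20.9
tool_pos: [0.592, -0.0055, 0.1687]
ee_rot: [-3.065, -0.307, 0.007]
ft_force: [1.4, 0.4, -6.5]
gripper_width: 0.0341
```

```bash
python3 - <<'E'
from h import *
st();tool();p,r=pose();Rt=upr(.2)
rows(p,r,[(tcp_for(SOCK+[0,0,.031+.012],Rt),Rt,5)],1)
E
```

```text
t 20.9 tcp [ 0.592  -0.0055  0.1687] x [0.9801 0.1986 0.0017] z [-0.0105  0.0607 -0.9981] F [ 1.4383  0.4388 -6.4586] w 0.034110634122236756 j [-0.1463  0.5178  1.7036  0.0724  0.9408 -0.3895]
axis [-0.0017 -0.0001  1.    ] end [ 0.5924 -0.0069  0.0983] home err [ 0.0009 -0.0006  0.0393]
[[-0.01,0.02,0.55,0.0,-0.0,-0.0,1],[-0.01,0.02,0.55,0.0,-0.0,-0.0,1],[-0.02,0.02,0.54,0.0,-0.001,-0.0,1],[-0.01,0.02,0.55,0.0,-0.0,-0.0,1],[-0.02,0.01,0.54,0.0,-0.001,-0.0,1]]
end [ 0.5912 -0.0049  0.1414] [-3.0649 -0.3075  0.0099]
```

Call:
carry_out:
  motion:
    - [0,0.02,0.6,0,0,0,1]
    - [0,0.02,0.6,0,0,0,1]
    - [0,0.02,0.6,0,0,0,1]
    - [0,0.02,0.4,0,0,0,1]
    - [0,0,0.2,0,0,0,1]

```text
time: 21.52
tool_pos: [0.5907, -0.0058, 0.1436]
ee_rot: [-3.066, -0.309, 0.011]
ft_force: [-2.0, -2.1, -4.7]
gripper_width: 0.0342
```

```bash
python3 - <<'E'
from h import *
st();tool()
E
```

```text
t 21.52 tcp [ 0.5907 -0.0058  0.1436] x [ 0.9799  0.1993 -0.0009] z [-0.013   0.0591 -0.9982] F [-2.0305 -2.144  -4.7301] w 0.034226016060865776 j [-0.1463  0.5479  1.7281  0.073   0.8884 -0.3936]
axis [0.0007 0.0014 1.    ] end [ 0.5909 -0.0073  0.0733] home err [-0.0006 -0.001   0.0143]
```

Call:
carry_out:
  motion:
    - [0,0,0.3,0,0,0,1]
    - [0,0,0.3,0,0,0,1]
    - [0,0,0.3,0,0,0,1]
    - [0,0,0.2,0,0,0,1]

```text
time: 22.02
tool_pos: [0.5892, -0.0064, 0.1325]
ee_rot: [-3.067, -0.309, 0.015]
ft_force: [-4.0, -5.0, -1.7]
gripper_width: 0.0343
```

```bash
python3 - <<'E'
from h import *
st();tool()
E
```

```text
t 22.02 tcp [ 0.5892 -0.0064  0.1325] x [ 0.9798  0.1999 -0.0039] z [-0.0157  0.0573 -0.9982] F [-4.0072 -4.971  -1.6854] w 0.03434649636238643 j [-0.1467  0.5614  1.7395  0.0715  0.866  -0.3949]
axis [0.0034 0.0032 1.    ] end [ 0.5892 -0.008   0.0622] home err [-0.0023 -0.0017  0.0032]
```

Call:
carry_out:
  motion:
    - [-0.1,0.1,0.1,0,0,0,1]
    - [0,0.05,0.2,0,0,0,1]
    - [0,0,0.2,0,0,0,1]

```text
time: 22.4
tool_pos: [0.5891, -0.0069, 0.1308]
ee_rot: [-3.066, -0.309, 0.009]
ft_force: [-11.4, -2.5, 23.3]
gripper_width: 0.034
```

```bash
python3 - <<'E'
from h import *
st();tool()
E
```

```text
t 22.4 tcp [ 0.5891 -0.0069  0.1308] x [ 0.9799  0.1996 -0.    ] z [-0.012   0.0586 -0.9982] F [-11.3552  -2.5194  23.3043] w 0.034041507753520314 j [-0.1484  0.5624  1.7433  0.0744  0.8578 -0.3987]
axis [-0.0004  0.0019  1.    ] end [ 0.5894 -0.0084  0.0605] home err [-0.0021 -0.0021  0.0015]
```

Call:
carry_out:
  motion:
    - [-0.15,0.05,0.2,0,0,0,1]
    - [-0.1,0,0.25,0,0,0,1]
    - [0,0,0.25,0,0,0,1]

```text
time: 22.78
tool_pos: [0.5889, -0.0069, 0.1305]
ee_rot: [-3.067, -0.31, -0.005]
ft_force: [-13.7, -3.6, 25.3]
gripper_width: 0.0336
```

```bash
python3 - <<'E'
from h import *
st();tool()
for n,b in(("scene",(190,130,280,210)),("top",(250,150,340,230))):
    q,_=snap(n,11); crop(q,*b,7,f"g11{n}.png")
E
```

```text
t 22.77 tcp [ 0.5889 -0.0069  0.1305] x [0.9798 0.2    0.0092] z [-0.0026  0.0587 -0.9983] F [-13.7403  -3.5745  25.3085] w 0.0335656831067174 j [-0.1491  0.5596  1.7503  0.0772  0.8445 -0.4023]
axis [-0.0098  0.0018  1.    ] end [ 0.5898 -0.0084  0.0602] home err [-0.0017 -0.0021  0.0012]
```

View pics/g11scene.png

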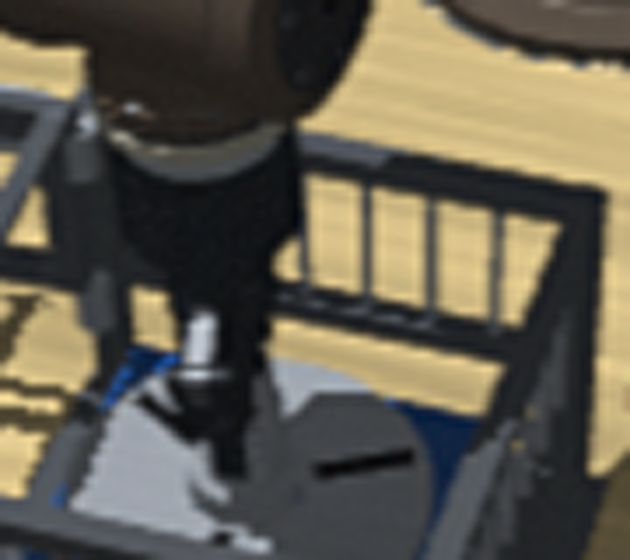

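Call:
carry_out:
  motion:
    - [0,0,-0.05,0,0.009,0,0.8]
    - [0,0,0,0,0,0,0]
    - [0,0,0,0,0,0,-0.2]
    - [0,0,0,0,0,0,-0.2]

```text
time: 23.38
tool_pos: [0.59, -0.0069, 0.132]
ee_rot: [-3.067, -0.31, -0.025]
ft_force: [-0.5, -0.3, -0.2]
gripper_width: 0.0512
```

```bash
python3 - <<'E'
from h import *
st();tool()
E
```

```text
t 23.38 tcp [ 0.59   -0.0069  0.132 ] x [0.9797 0.1992 0.022 ] z [ 0.0102  0.0603 -0.9981] F [-0.4695 -0.2586 -0.2444] w 0.05120364661258116 j [-0.1503  0.5553  1.7543  0.0828  0.8327 -0.4072]
axis [-0.0225  0.0002  0.9997] end [ 0.5919 -0.0083  0.0617] home err [ 0.0004 -0.002   0.0027]
```

Call:
carry_out:
  motion:
    - [0,0,0,0,-0.012,0,-0.2]
    - [0,0,0,0,-0.01,0,-0.2]
    - [0,0,0,0,0,0,-0.2]

```text
time: 23.75
tool_pos: [0.5906, -0.0069, 0.1322]
ee_rot: [-3.069, -0.311, 0.01]
ft_force: [0.8, 0.3, 0.7]
gripper_width: 0.0513
```

Call:
carry_out:
  motion:
    - [0,0,0,0,0,0,0.4]
    - [0,0,0,0,0,0,1]
    - [0,0,0,0,0,0,1]
    - [0,0,0,0,0,0,1]
    - [0,0,0.15,0,0,0,1]
    - [0,0,0.2,0,0,0,1]

```text
time: 24.5
tool_pos: [0.5892, -0.0071, 0.1321]
ee_rot: [-3.07, -0.312, 0.012]
ft_force: [-10.0, -1.0, 27.4]
gripper_width: 0.0336
```

```bash
python3 - <<'E'
from h import *
st();tool()
E
```

```text
t 24.5 tcp [ 0.5892 -0.0071  0.1321] x [ 0.9795  0.2015 -0.002 ] z [-0.0133  0.0548 -0.9984] F [-10.0004  -1.0484  27.4158] w 0.033622089083251316 j [-0.147   0.5611  1.7412  0.0689  0.8616 -0.3953]
axis [0.0008 0.0057 1.    ] end [ 0.5894 -0.0089  0.0618] home err [-0.0021 -0.0026  0.0028]
```

Call:
carry_out:
  motion:
    - [0,0,-0.05,0,0,0,0.6]
    - [0,0,0,0,0,0,-0.3]
    - [0,0,0,0,0,0,-0.3]
    - [0,0,-1,0,0,0,-0.3]
    - [0,-0.1,-2,0,0,0,-0.3]
    - [0,-0.2,-4,0,0,0,-0.3]
    - [0,-0.2,-4,0,0,0,-0.3]
    - [-3,0,-3,0,0,0,-0.3]
    - [-4,3,-2,0,0,0,-0.3]
    - [-4,5,0,0,0,0,-0.3]

```text
time: 25.75
tool_pos: [0.499, -0.1102, 0.2969]
ee_rot: [-3.071, -0.321, 0.007]
ft_force: [-0.1, -1.2, -0.0]
gripper_width: 0.0555
```

```bash
python3 - <<'E'
from h import *
st()
for n,b in(("scene",(190,120,280,200)),("top",(250,150,340,230))):
    q,_=snap(n,12); crop(q,*b,7,f"g12{n}.png")
E
```

```text
t 25.75 tcp [ 0.499  -0.1102  0.2969] x [0.9784 0.2067 0.0013] z [-0.0099  0.0533 -0.9985] F [-0.1221 -1.1738 -0.0448] w 0.05550171679957069 j [-0.37    0.2703  1.7303  0.0501  1.17   -0.5984]
```

View pics/g12scene.png

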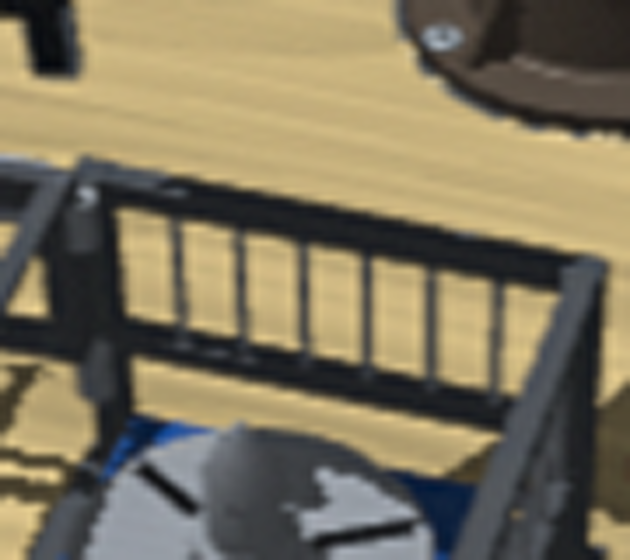

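View pics/g12top.png

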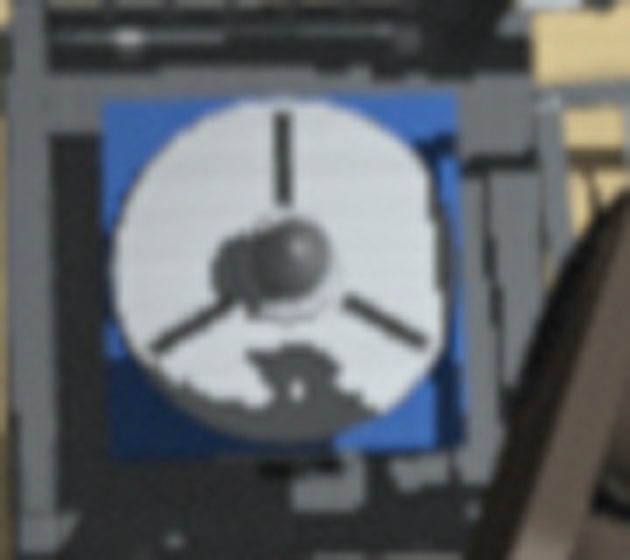

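```bash
python3 - <<'E'
from h import *
T=SOCK+[-.0005,-.0015,.076]
print("pred scene tip crop",(proj("scene",T)-[190,120]+.5)*7,"5mm higher",(proj("scene",T+[0,0,.005])-[190,120]+.5)*7)
print("pred top tip",(proj("top",T)-[250,150]+.5)*7)
p,_=load("scene",12); crop(p,205,165,255,215,14,"g12b.png"); print("pred tip b",(proj("scene",T)-[205,165]+.5)*14)
a=np.array([238,424])/7+[190,120]-.5; b=np.array([300,243])/7+[250,150]-.5; print(tri(a,b))
W=cloud("scene",load("scene",12)[1]);Wt=cloud("top",load("top",12)[1])
m=(np.hypot(Wt[...,0]-.591,Wt[...,1]+.007)<.03)&(Wt[...,2]>.1);print("top max z",np.sort(Wt[m][:,2])[-8:])
m=(np.hypot(W[...,0]-.591,W[...,1]+.007)<.035)&(W[...,2]>.08);print(np.sort(W[m][:,2])[-8:]);q=W[m]
top=q[q[:,2]>.17];mid=q[(q[:,2]>.13)&(q[:,2]<.16)];print(top.mean(0),mid.mean(0))
E
```

```text
pred scene tip crop [237.9507 428.1732] 5mm higher [237.4252 419.5681]
pred top tip [301.7194 250.1449]
pred tip b [265.9014 226.3465]
(array([ 0.5936, -0.0066,  0.1911]), np.float64(0.0001595730702753756))
top max z [0.178  0.1794 0.1797 0.1803 0.1819 0.182  0.1848 0.1907]
[0.181  0.1817 0.1822 0.1824 0.1826 0.1828 0.186  0.1885]
[ 0.5922 -0.0078  0.1766] [ 0.6011 -0.0045  0.1455]
```

View pics/g12b.png

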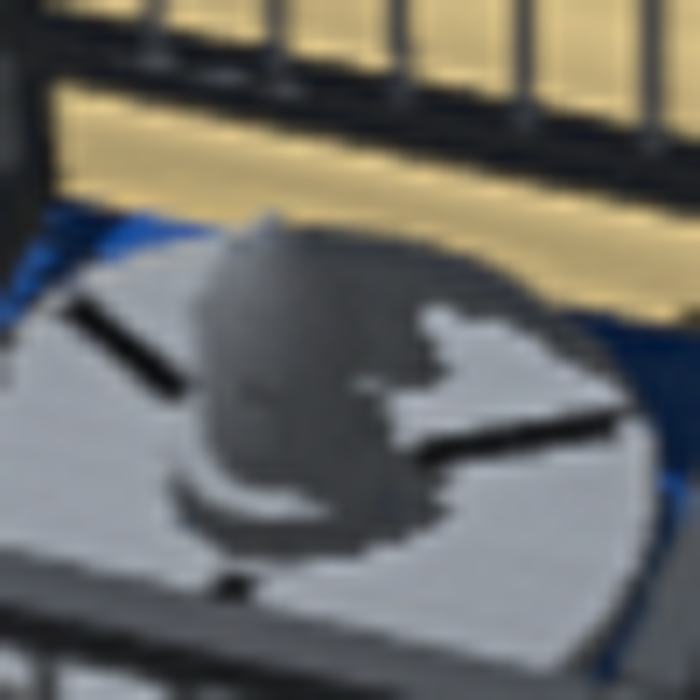

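```bash
python3 - <<'E'
from h import *
S=SOCK+[-.0005,0,0]
for n,(u0,v0,u1,v1) in(("scene",(200,165,260,215)),("top",(265,160,315,215))):
    p,d=load(n,12); s=12
    c=cv2.resize(p[v0:v1,u0:u1,::-1],None,fx=s,fy=s,interpolation=cv2.INTER_CUBIC)
    for h,rad,col in((.076,0,(0,0,255)),(.048,.018,(0,0,255)),(.010,.025,(0,0,255)),(.002,.025,(0,0,255)),(-.005,.082,(0,255,0))):
        q=[(proj(n,S+[rad*np.cos(t),rad*np.sin(t),h])-[u0,v0]+.5)*s for t in np.linspace(0,6.28,60)]
        cv2.polylines(c,[np.round(q).astype(np.int32)],True,col,1)
        if rad==0: cv2.circle(c,tuple(int(x) for x in q[0]),3,col,-1)
    cv2.imwrite(f"pics/ov12_{n}.png",c)
E
```

```text
(no output)
```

View pics/ov12_scene.png

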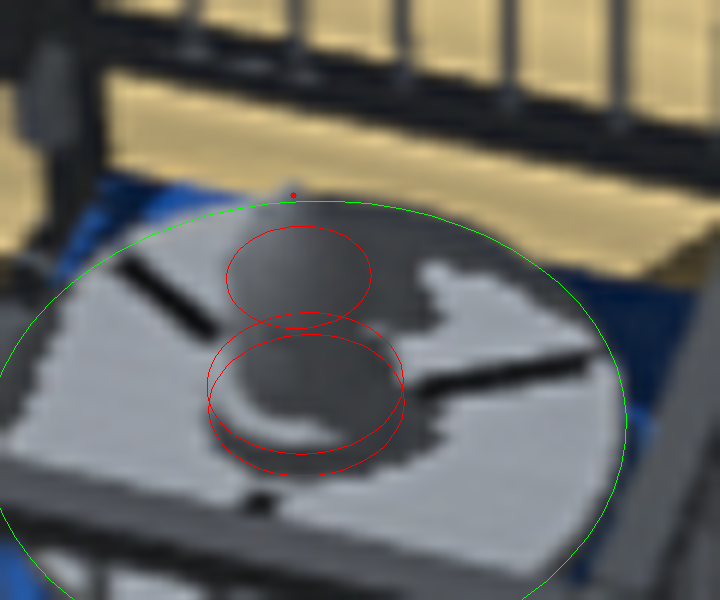

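View pics/ov12_top.png

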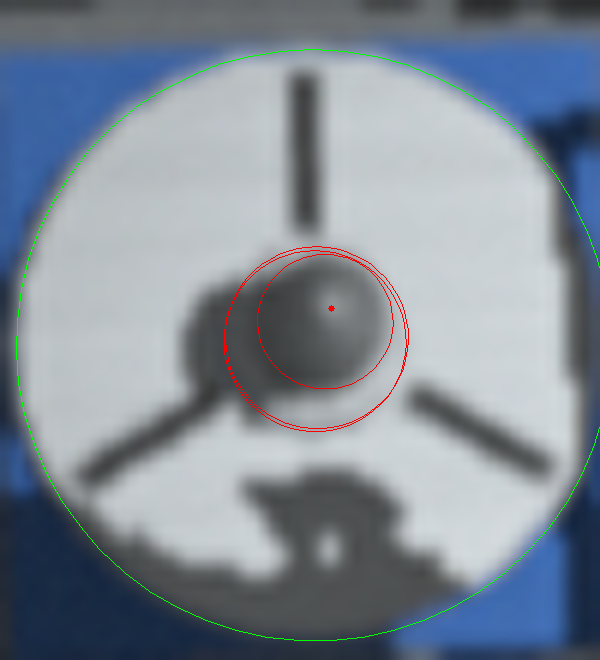

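```bash
python3 - <<'E'
from h import *
p,r=pose()
rows(p,r,[(np.array([.4400,-.268,.27]),down(-1.51),11)],-.3)
E
```

```text
[[-0.79,1.28,0.17,-0.004,0.004,0.156,-0.3],[-0.59,1.39,0.17,-0.004,0.004,0.156,-0.3],[-0.36,1.46,0.17,-0.003,0.004,0.156,-0.3],[-0.13,1.5,0.17,-0.003,0.004,0.155,-0.3],[0.1,1.51,0.18,-0.004,0.005,0.156,-0.3],[0.33,1.47,0.19,-0.003,0.004,0.155,-0.3],[0.56,1.4,0.19,-0.004,0.005,0.156,-0.3],[0.76,1.3,0.2,-0.003,0.004,0.155,-0.3],[0.96,1.16,0.21,-0.004,0.005,0.156,-0.3],[1.12,1.0,0.22,-0.003,0.004,0.155,-0.3],[1.26,0.81,0.22,-0.004,0.005,0.156,-0.3]]
end [ 0.44  -0.268  0.27 ] [ 2.2871 -2.1532  0.0004]
```

Call:
carry_out:
  motion:
    - [-0.8,1.3,0.2,0,0,0.156,-0.3]
    - [-0.6,1.4,0.2,-0.004,0.004,0.156,-0.3]
    - [-0.4,1.5,0.2,-0.004,0.004,0.156,-0.3]
    - [-0.1,1.5,0.2,-0.004,0.004,0.156,-0.3]
    - [0.1,1.5,0.2,-0.004,0.005,0.156,-0.3]
    - [0.3,1.5,0.2,-0.004,0.004,0.156,-0.3]
    - [0.6,1.4,0.2,-0.004,0.005,0.156,-0.3]
    - [0.8,1.3,0.2,-0.004,0.004,0.156,-0.3]
    - [1.0,1.2,0.2,-0.004,0.005,0.156,-0.3]
    - [1.1,1.0,0.2,-0.004,0.004,0.155,-0.3]
    - [1.3,0.8,0.2,0,0,0.156,-0.3]
    - [0,0,0,0,0,0,-0.3]

```text
time: 27.35
tool_pos: [0.4371, -0.2705, 0.2751]
ee_rot: [-2.222, 2.218, -0.001]
ft_force: [0.8, -0.6, -0.1]
gripper_width: 0.0555
```

```bash
python3 - <<'E'
from h import *
st()
for n,b in(("scene",(120,60,250,160)),("top",(300,150,420,250))):
    q,_=snap(n,13); crop(q,*b,6,f"g13{n}.png")
p,r=pose()
rows(p,r,[(np.array([.4400,-.268,.225]),down(-1.51),3),(np.array([.4395,-.268,.166]),down(-1.51),5)],-.3)
E
```

```text
t 27.35 tcp [ 0.4371 -0.2705  0.2751] x [ 0.0018 -1.     -0.0011] z [ 0.0019  0.0011 -1.    ] F [ 0.7516 -0.5656 -0.1325] w 0.05546651543074665 j [-0.6838  0.2863  1.7681  0.0023  1.0864  0.8841]
[[-0.06,-0.09,1.67,-0.001,0.0,-0.018,-0.3],[-0.06,-0.09,1.68,-0.001,0.001,-0.019,-0.3],[-0.06,-0.09,1.67,-0.0,0.0,-0.018,-0.3],[-0.0,0.01,1.18,-0.0,0.0,-0.0,-0.3],[-0.0,0.01,1.18,-0.0,0.0,-0.0,-0.3],[-0.0,0.01,1.18,-0.0,0.0,-0.0,-0.3],[-0.0,0.01,1.18,-0.0,0.0,-0.0,-0.3],[-0.0,0.01,1.18,-0.0,0.0,-0.0,-0.3]]
end [ 0.4395 -0.268   0.166 ] [-2.2874  2.1534  0.    ]
```

View pics/g13scene.png

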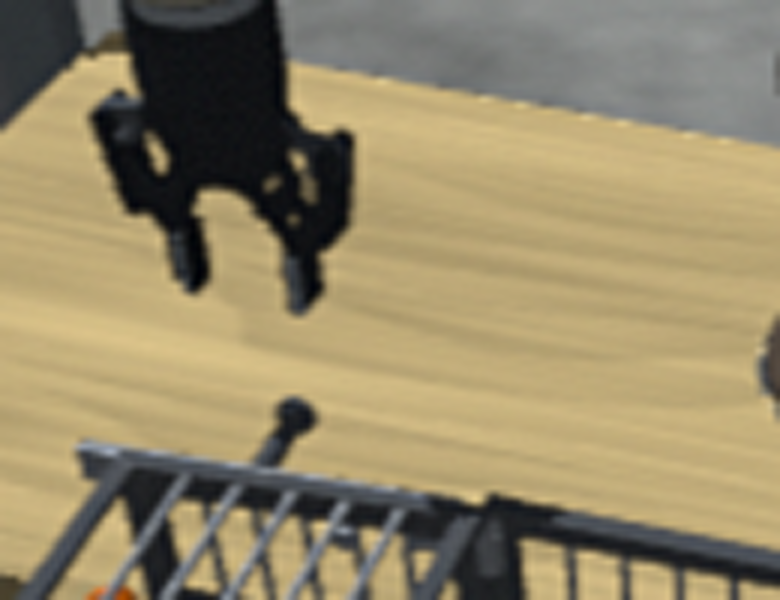

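View pics/g13top.png

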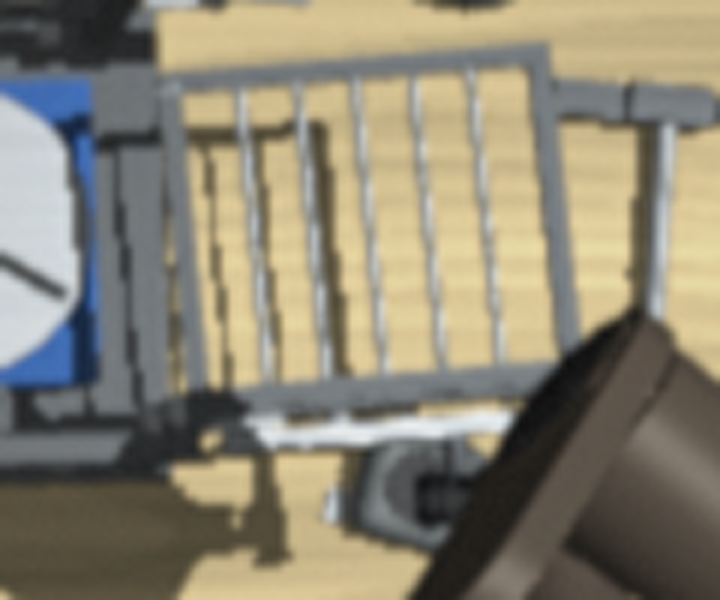

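Call:
carry_out:
  motion:
    - [-0.1,-0.1,1.6,0,0,-0.018,-0.3]
    - [-0.1,-0.1,1.6,0,0,-0.015,-0.3]
    - [-0.1,-0.1,1.6,0,0,0,-0.3]
    - [0,0,1.1,0,0,0,-0.3]
    - [0,0,0,0,0,0,-0.3]

```text
time: 28.08
tool_pos: [0.4423, -0.2639, 0.2161]
ee_rot: [-2.28, 2.157, -0.004]
ft_force: [0.0, 0.4, 0.5]
gripper_width: 0.0553
```

```bash
python3 - <<'E'
from h import *
st()
for n,b in(("scene",(120,60,250,160)),):
    q,_=snap(n,14); crop(q,*b,6,f"g14{n}.png")
p,r=pose()
rows(p,r,[(np.array([.4410,-.268,.166]),down(-1.492),5)],-.3)
E
```

```text
t 28.07 tcp [ 0.4423 -0.2639  0.2161] x [ 0.0556 -0.9985  0.    ] z [ 0.0041  0.0002 -1.    ] F [0.0339 0.4422 0.4944] w 0.055313578720085306 j [-0.6675  0.3524  1.8457  0.0034  0.9404  0.8456]
[[0.08,0.04,1.01,-0.001,-0.0,-0.005,-0.3],[0.08,0.04,1.01,-0.001,-0.0,-0.005,-0.3],[0.07,0.04,1.01,-0.001,-0.0,-0.004,-0.3],[0.07,0.04,1.02,-0.001,-0.0,-0.005,-0.3],[0.08,0.03,1.01,-0.001,-0.001,-0.004,-0.3]]
end [ 0.441 -0.268  0.166] [-2.3067  2.1326  0.0006]
```

View pics/g14scene.png

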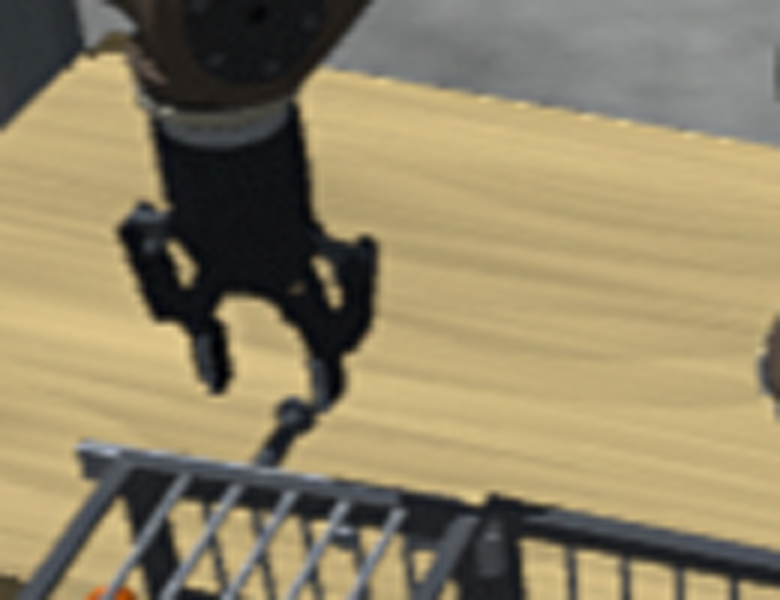

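Call:
carry_out:
  motion:
    - [0.1,0,1.0,0,0,-0.005,-0.3]
    - [0.1,0,1.0,0,0,-0.005,-0.3]
    - [0.1,0,1.0,0,0,-0.005,-0.3]
    - [0.1,0.1,1.0,0,0,0,-0.3]
    - [0,0.1,0.9,0,0,0,-0.3]
    - [0,0,0,0,0,0,-0.3]

```text
time: 28.88
tool_pos: [0.441, -0.2688, 0.1647]
ee_rot: [-2.298, 2.138, -0.007]
ft_force: [0.2, -0.1, -0.5]
gripper_width: 0.0553
```

```bash
python3 - <<'E'
from h import *
st()
q,_=snap("scene",15); crop(q,120,60,250,160,6,"g15scene.png")
E
```

```text
t 28.88 tcp [ 0.441  -0.2688  0.1647] x [ 0.072  -0.9974  0.0012] z [ 0.0054 -0.0008 -1.    ] F [ 0.1715 -0.0671 -0.5127] w 0.055337404983229095 j [-0.6767  0.4218  1.9009  0.0038  0.8142  0.8195]
```

View pics/g15scene.png

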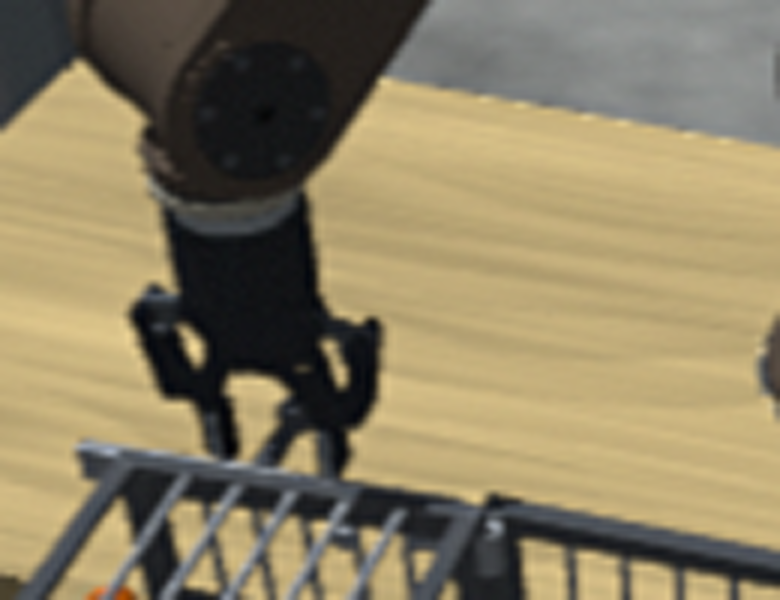

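Peg (crop ≈ 280,430) is between the fingers. Grip and lift.

Call:
carry_out:
  motion:
    - [0,0,0,0,0,0,0.5]
    - [0,0,0,0,0,0,1]
    - [0,0,0,0,0,0,1]
    - [0,0,0,0,0,0,1]
    - [0,0,0,0,0,0,1]
    - [0,0,-0.8,0,0,0,1]
    - [-0.1,0,-0.8,0,0,0,1]
    - [-0.1,0,-0.8,0,0,0,1]
    - [-0.2,0,-0.8,0,0,0,1]
    - [-0.1,0,-0.5,0,0,0,1]
    - [0,0,0,0,0,0,1]
  force: 50

```text
time: 30.3
tool_pos: [0.4401, -0.262, 0.2047]
ee_rot: [-2.298, 2.137, -0.004]
ft_force: [0.8, 0.0, -6.4]
gripper_width: 0.0123
```

```bash
python3 - <<'E'
from h import *
st();hst()
p,r=pose(); arc(p,r,-.8,10,1)
E
```

```text
t 30.3 tcp [ 0.4401 -0.262   0.2047] x [ 0.0727 -0.9974 -0.0005] z [ 0.0047  0.0009 -1.    ] F [ 0.7555  0.0486 -6.4269] w 0.012335168051781526 j [-0.6678  0.3627  1.8661  0.0045  0.9097  0.8275]
yaw -1.4980808954149372 rad 0.1463427854539827 ang -1.9092497507612096 gate~ 1.5142497507612096
[[0.42,-1.09,0.0,-0.0,-0.0,-0.08,1],[0.43,-1.09,0.01,-0.0,-0.001,-0.08,1],[0.42,-1.09,0.0,-0.0,-0.0,-0.08,1],[0.43,-1.09,0.01,-0.0,-0.001,-0.08,1],[0.42,-1.09,0.0,-0.0,0.0,-0.08,1],[0.43,-1.09,0.01,-0.0,-0.0,-0.08,1],[0.42,-1.09,0.01,-0.0,-0.001,-0.08,1],[0.43,-1.09,0.0,-0.0,-0.0,-0.08,1],[0.42,-1.1,0.01,-0.0,-0.001,-0.08,1],[0.43,-1.09,0.0,-0.0,0.0,-0.08,1]]
end [ 0.5539 -0.255   0.2047] [-2.9474  1.0727 -0.0019]
```

Peg held and lifted (weight 6.4 N). Swing shut.

Call:
carry_out:
  motion:
    - [0.4,-1.05,0,0,0,-0.08,1]
    - [0.4,-1.05,0,0,0,-0.08,1]
    - [0.4,-1.05,0,0,0,-0.08,1]
    - [0.4,-1.05,0,0,0,-0.08,1]
    - [0.4,-1.05,0,0,0,-0.08,1]
    - [0.4,-1.05,0,0,0,-0.08,1]
    - [0.4,-1.05,0,0,0,-0.08,1]
    - [0.4,-1.05,0,0,0,-0.08,1]

```text
time: 31.3
tool_pos: [0.5309, -0.2625, 0.2046]
ee_rot: [-2.863, 1.284, -0.006]
ft_force: [0.1, 2.3, -7.2]
gripper_width: 0.0122
```

```bash
python3 - <<'E'
from h import *
st();hst()
p,r=pose(); arc(p,r,-.56,7,1)
E
```

```text
t 31.3 tcp [ 0.5309 -0.2625  0.2046] x [ 0.6652 -0.7467  0.0016] z [ 0.0053  0.0026 -1.    ] F [ 0.084   2.3426 -7.1759] w 0.012244706387030345 j [-0.5729  0.471   1.675   0.006   0.9925  0.2669]
yaw -0.8430340921131578 rad 0.14484222687353576 ang -1.2748469364430013 gate~ 0.8798469364430013
[[0.44,-1.07,0.01,0.0,-0.0,-0.08,1],[0.44,-1.07,0.0,0.0,-0.001,-0.08,1],[0.45,-1.07,0.01,0.0,-0.0,-0.08,1],[0.44,-1.07,0.01,0.001,-0.001,-0.08,1],[0.44,-1.07,0.0,-0.0,-0.0,-0.08,1],[0.44,-1.07,0.01,-0.0,-0.001,-0.08,1],[0.45,-1.07,0.01,-0.0,-0.0,-0.08,1]]
end [ 0.5981 -0.219   0.2046] [-3.1048  0.4423 -0.004 ]
```

Call:
carry_out:
  motion:
    - [0.45,-1.05,0,0,0,-0.08,1]
    - [0.45,-1.05,0,0,0,-0.08,1]
    - [0.45,-1.05,0,0,0,-0.08,1]
    - [0.45,-1.05,0,0,0,-0.08,1]
    - [0.45,-1.05,0,0,0,-0.08,1]
    - [0.45,-1.05,0,0,0,-0.08,1]
    - [0.45,-1.05,0,0,0,-0.08,1]

```text
time: 32.17
tool_pos: [0.5988, -0.2168, 0.203]
ee_rot: [-3.103, 0.422, 0.001]
ft_force: [-2.0, 3.6, -7.8]
gripper_width: 0.0124
```

```bash
python3 - <<'E'
from h import *
st();hst()
p,r=pose(); arc(p,r,-.28,7,1)
E
```

```text
t 32.17 tcp [ 0.5988 -0.2168  0.203 ] x [ 0.9637 -0.2669 -0.0016] z [ 0.001   0.0096 -1.    ] F [-2.021   3.628  -7.8144] w 0.012426450827788883 j [-0.4546  0.5362  1.5586  0.0105  1.0502 -0.1897]
yaw -0.27013393978413464 rad 0.14399800354340583 ang -0.699905416848701 gate~ 0.304905416848701
[[0.23,-0.53,0.0,-0.0,-0.0,-0.04,1],[0.23,-0.53,0.01,-0.0,-0.001,-0.04,1],[0.23,-0.52,0.0,-0.0,-0.0,-0.04,1],[0.23,-0.53,0.01,-0.0,-0.001,-0.04,1],[0.23,-0.53,0.0,-0.0,0.0,-0.04,1],[0.23,-0.53,0.01,-0.0,-0.0,-0.04,1],[0.23,-0.53,0.0,-0.0,-0.001,-0.04,1]]
end [ 0.6202 -0.1827  0.203 ] [-3.1316 -0.0155  0.003 ]
```

Call:
carry_out:
  motion:
    - [0.25,-0.5,0,0,0,-0.04,1]
    - [0.25,-0.5,0,0,0,-0.04,1]
    - [0.25,-0.5,0,0,0,-0.04,1]
    - [0.25,-0.5,0,0,0,-0.04,1]
    - [0.2,-0.4,0,0,0,-0.03,1]
    - [0.1,-0.3,0,0,0,-0.02,1]

```text
time: 32.92
tool_pos: [0.6163, -0.1903, 0.2024]
ee_rot: [-3.128, 0.079, 0.004]
ft_force: [0.7, 2.4, -6.7]
gripper_width: 0.0122
```

```bash
python3 - <<'E'
from h import *
st();hst()
p,r=pose(); arc(p,r,-.06,4,1)
E
```

```text
t 32.92 tcp [ 0.6163 -0.1903  0.2024] x [ 0.9987 -0.0506 -0.0029] z [-0.0023  0.0124 -0.9999] F [ 0.685   2.3537 -6.7326] w 0.012210450843975764 j [-0.4061  0.5493  1.5353  0.012   1.0639 -0.3613]
yaw -0.050605554702391815 rad 0.14377073696392764 ang -0.4793318859483129 gate~ 0.08433188594831287
[[0.09,-0.2,0.0,-0.0,-0.0,-0.015,1],[0.09,-0.19,0.0,-0.0,-0.0,-0.015,1],[0.08,-0.2,0.01,-0.0,-0.001,-0.015,1],[0.09,-0.2,-0.0,-0.0,0.0,-0.015,1]]
end [ 0.62   -0.1825  0.2024] [-3.1291 -0.0147  0.005 ]
```

Call:
carry_out:
  motion:
    - [0.1,-0.25,0,0,0,-0.018,1]
    - [0.1,-0.25,0,0,0,-0.018,1]
    - [0.1,-0.25,0,0,0,-0.018,1]
    - [0.1,-0.2,0,0,0,-0.015,1]
    - [0.05,-0.15,0,0,0,-0.01,1]

```text
time: 33.55
tool_pos: [0.6213, -0.179, 0.2026]
ee_rot: [-3.129, -0.052, 0.002]
ft_force: [-1.4, 2.9, -5.9]
gripper_width: 0.012
```

```bash
python3 - <<'E'
from h import *
st();hst()
q,_=snap("scene",16); crop(q,120,100,250,200,6,"g16scene.png")
E
```

```text
t 33.55 tcp [ 0.6213 -0.179   0.2026] x [ 0.9994  0.0335 -0.0013] z [-0.0017  0.012  -0.9999] F [-1.3839  2.8578 -5.8521] w 0.012014572091076052 j [-0.3867  0.5511  1.5313  0.012   1.0654 -0.4261]
yaw 0.033535829909716174 rad 0.14359362357563607 ang -0.39296619809106137 gate~ -0.0020338019089386483
```

View pics/g16scene.png

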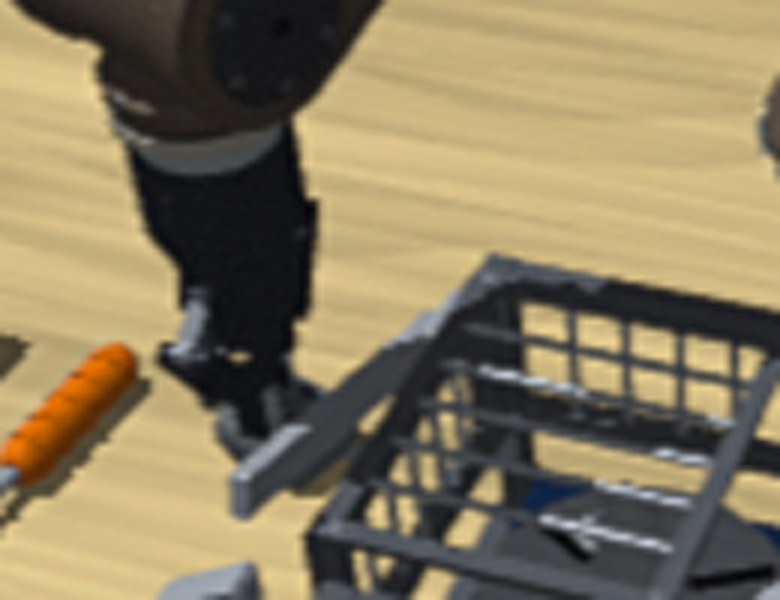

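Call:
carry_out:
  motion:
    - [0,-0.15,0,0,0,0,1]
    - [0.1,-0.1,0.7,0,0,0,1]
    - [0.2,-0.1,0.7,0,0,0,1]
    - [0.1,-0.1,0.7,0,0,0,1]
    - [0.1,-0.1,0.7,0,0,0,1]

```text
time: 34.22
tool_pos: [0.6274, -0.1773, 0.1754]
ee_rot: [-3.138, -0.054, -0.004]
ft_force: [-4.0, -6.2, -0.2]
gripper_width: 0.0124
```

```bash
python3 - <<'E'
from h import *
st();hst()
E
```

```text
t 34.23 tcp [ 0.6274 -0.1773  0.1754] x [0.9994 0.0346 0.0026] z [ 0.0025  0.0036 -1.    ] F [-3.9775 -6.222  -0.2318] w 0.01244128557288713 j [-0.3784  0.5841  1.5493  0.005   1.0073 -0.4157]
yaw 0.03465121260612087 rad 0.14857068559110462 ang -0.36708756136696563 gate~ -0.027912438633034387
```

Call:
carry_out:
  motion:
    - [0,0,0.4,0,0,0,1]
    - [0,0,0.4,0,0,0,1]
    - [0,0,0.2,0,0,0,1]

```text
time: 34.6
tool_pos: [0.6277, -0.1774, 0.169]
ee_rot: [-3.139, -0.055, -0.008]
ft_force: [-8.8, 0.7, 17.3]
gripper_width: 0.0126
```

```bash
python3 - <<'E'
from h import *
st();hst()
q,_=snap("scene",17); crop(q,120,100,250,200,6,"g17scene.png")
E
```

```text
t 34.6 tcp [ 0.6277 -0.1774  0.169 ] x [0.9994 0.0348 0.0051] z [ 0.005   0.0026 -1.    ] F [-8.8169  0.7236 17.3457] w 0.012630889407794242 j [-0.3783  0.5904  1.5564  0.0051  0.9911 -0.4159]
yaw 0.034812715699828155 rad 0.14889359919903178 ang -0.3666669038761288 gate~ -0.028333096123871193
```

View pics/g17scene.png

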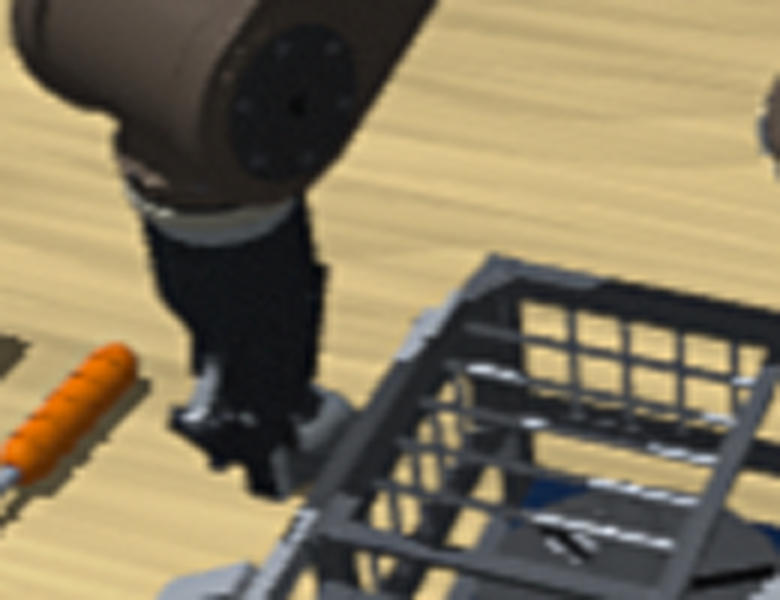

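Call:
carry_out:
  motion:
    - [0,0,-0.1,0,0,0,0.8]
    - [0,0,0,0,0,0,0]
    - [0,0,0,0,0,0,-0.3]
    - [0,0,0,0,0,0,-0.3]
    - [0,0,-1,0,0,0,-0.3]
    - [0,0,-3,0,0,0,-0.3]
    - [0,0,-4,0,0,0,-0.3]
    - [0,2,-4,0,0,0,-0.3]
    - [-3,4,0,0,0,0,-0.3]
    - [-5,4,0,0,0,0,-0.3]
    - [-5,4,0,0,0,0,-0.3]
    - [0,0,0,0,0,0,-0.3]

```text
time: 36.15
tool_pos: [0.5019, -0.3238, 0.2978]
ee_rot: [3.14, 0.059, 0.016]
ft_force: [0.7, 0.2, 0.4]
gripper_width: 0.0557
```

```bash
python3 - <<'E'
from h import *
st()
p,d=snap("scene",18); crop(p,140,130,290,240,5,"g18scene.png")
q,d=snap("top",18); crop(q,240,120,390,230,5,"g18top.png")
cv2.imwrite("pics/all18.png",np.hstack([cv2.resize(p[:,:,::-1],(400,300)),cv2.resize(q[:,:,::-1],(400,300))]))
E
```

```text
t 36.15 tcp [ 0.5019 -0.3238  0.2978] x [0.9992 0.0378 0.0103] z [ 0.0104 -0.0007 -0.9999] F [0.6717 0.2054 0.357 ] w 0.055657991407049905 j [-0.686   0.3891  1.5458  0.0064  1.1983 -0.7262]
```

View pics/g18scene.png

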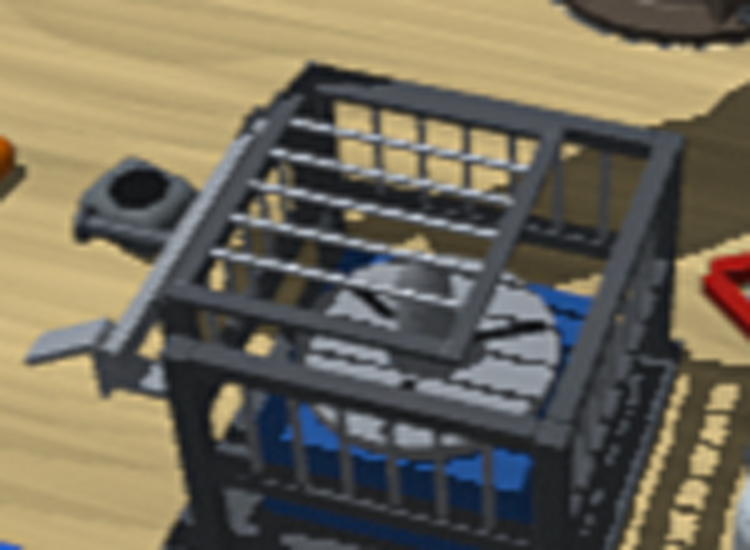

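View pics/g18top.png

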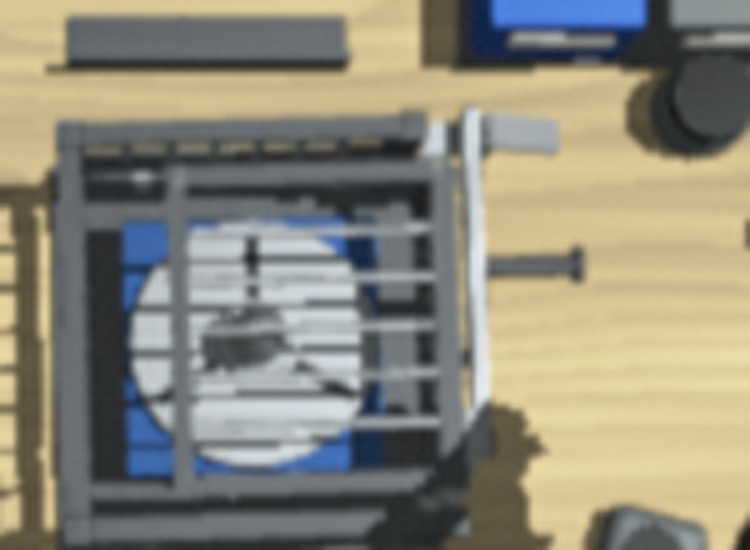

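View pics/all18.png

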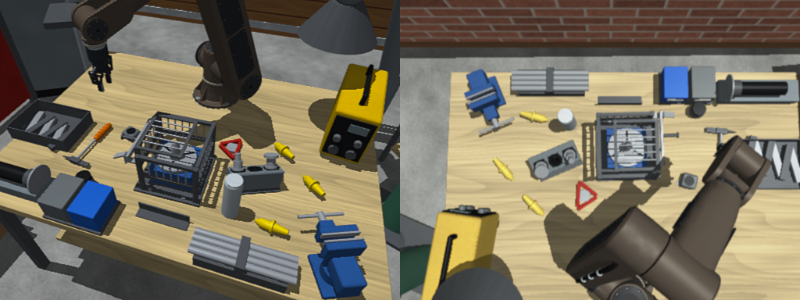

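```bash
python3 - <<'E'
from h import *
a,_=load("top",0);b,_=load("top",18)
for nm,(u0,v0,u1,v1) in(("bar far/peg",(325,138,360,185)),("hood",(250,140,330,215))):
    d=np.abs(a[v0:v1,u0:u1].astype(int)-b[v0:v1,u0:u1]).max(2); print(nm,(d>40).sum(),d.size)
x=np.hstack([a[138:190,320:365],b[138:190,320:365]]);crop(x,0,0,90,52,8,"cmp_top.png")
a,_=load("scene",0);b,_=load("scene",18)
x=np.hstack([a[140:215,140:205],b[140:215,140:205]]);crop(x,0,0,130,75,6,"cmp_scene.png")
E
```

```text
bar far/peg 0 1645
hood 155 6000
```

View pics/cmp_top.png

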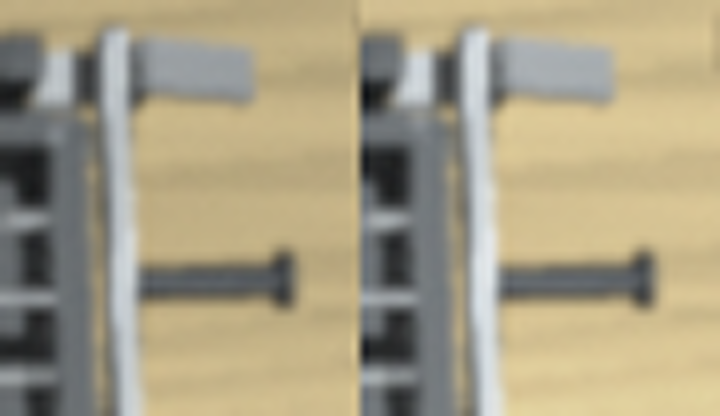

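View pics/cmp_scene.png

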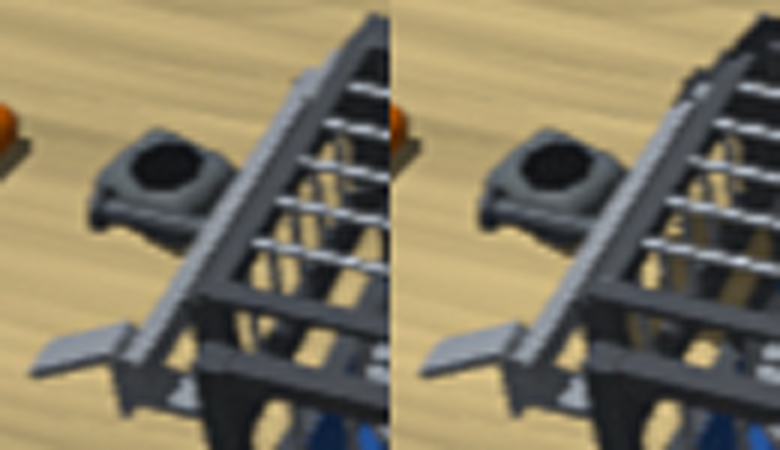

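The gate and latch pixels match the starting picture: 0 of 1645 differ in the bar and peg patch. The tool is in the socket and the arm is clear of everything. Handing in.

```bash
python3 -c "
from station import bot
print(bot.sign_off())"
```

```text
the job is handed in; nothing more can be done
None
```

The job is done and handed in at about 36 s, inside the 70 s limit. I lifted the latch bar by its peg and swung the gate open to about 1.5 rad. I then pulled the grey pointed pipe centre from the middle sleeve along its own axis and lowered it upright into the socket. I pressed it with about 25–27 N, re-gripped and pressed again. Last, I swung the gate shut slowly with the bar held up, lowered the bar into its catch and let go.

**What the last checks showed:**
- **Gate and latch:** the latch bar and peg in the top view match the starting picture, with 0 of 1645 pixels differing. The bar lies behind the horn.
- **Rack and bystanders:** the mandrel and the button are still in the rack. Nothing else looked moved in the last pictures, but I only compared the other items by eye.
- **Pipe centre:** it stands upright, and the second press moved it no further. My height estimates came out 1–5 mm above the nominal home height. The calibration is only good to about 2 mm, so the highest of these (the sighting of the tip) disagrees by more than that. I took it as fully home because it would not go further under the press.
- **Forces:** there was a sideways force of 10–14 N while pressing, and about 17 N upward as the bar reached its rest. All the readings I took were well under the limits.

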